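# Unclip the ball dish and present it crosswise

### The job

Push the tip of the red shoe horn against the yellow tail of the stand's clip until the clip is fully open, clear of the dish's rim (fingers must not touch the clip), then lay the shoe horn flat back on the bench. Lift the dish by its handle at least 6 cm straight up off the stand, and only then turn it a quarter turn, either way round, so that the open side of its handle faces the caller at the door where a handle leg did, keeping it level and the loose glass ball in its middle. Finish still holding the dish up like that, with the clip left open, the key cabinet closed and the other things on the bench undisturbed.

Things in the scene. Friction and masses are not known exactly. Their poses are not given: they have to be found in the camera images.
- stand: Wooden stand, fixed. Origin on the bench under the dish's middle. Base board 130 mm along x, y = -63 to +107 mm, 10 mm thick; pedestal 84 mm across carries the dish's foot at z = 34 mm. On its +y side two upright cheeks (inner faces x = -25 and +25, y = 80 to 102, top z = 78 mm) hold the clip between them. The dish's handle bar starts along the stand's x.
- clip (a joint): Swing of the clip, rad: 0 closed, its arm reaching 6 mm in over the dish's rim; clear of the rim from 0.75; stop at 0.95. Hinge along stand x at y = 90, z = 70 mm. A yellow tail plate 36 mm wide, 5 thick, 50 long hangs from the hinge; pushed towards the dish (stand -y) it swings in under the rim and the arm rises. Snug: 0.1 N m (3 to 5 N at the tail); stays where left.
- clip_tail (a point): Point to push: middle of the tail's outer face, 30 mm below the hinge (closed: stand x = 0, y = 92.5, z = 40 mm). Moves with the clip; axes parallel to the stand's when closed.
- horn_grip (a point): Red shoe horn, 190 mm long, 90 g, loose, flat on the bench. The point is its grip point near the centre of mass, halfway up the handle (18 mm wide along y, 22 mm high, x = -65 to +30 mm); underside 11 mm below. x points along the horn to the blade's tip, z up when lying flat.
- horn_tip (a point): Middle of the end of the shoe horn's blade, 125 mm ahead (x) of the grip point and 8.5 mm below it. The blade is a trough about 31 mm wide with a middle strip 5 mm thick, its underside level with the handle's.
- dish_grip (a point): Aluminium dish, loose, 0.28 kg, 140 mm across. The point is the centre of the wooden grip block on top of its arched handle: 44 mm along x, 16 mm wide along y (pinch it across y), 20 mm high; 112 mm above the underside of the dish's foot. The arch (8 mm rod) lies in the x-z plane, legs at x = -64 and +64 mm, open to -y and +y. z up when level. Both ways round look alike.
- dish_in (a point): Centre of the dish's inner floor, 98 mm below the grip block's centre; same axes. The inner floor rises to the rim gently (radius of curvature 150 mm); rim 16 mm above this point, 64 mm above the bench on the stand.
- ball_center (a point): Centre of the loose green glass ball, 44 mm across, 0.11 kg, lying in the middle of the dish under the arch (22 mm above the inner floor). It rolls if the dish is jerked or tilted.
- parcel: White plastic parcel box, 120 x 150 x 75 mm, loose; leave alone. Origin centre of its underside.
- traincar: Small wooden model train car with a blue roof, 130 x 50 x 74 mm, loose; leave alone. Origin centre of its underside.
- polish: Blue shoe polish tin, 80 mm across, 26 mm high, loose; leave alone. Origin centre of its underside.
- brush: Wooden shoe brush, 150 x 50 x 40 mm, loose; leave alone. Origin centre of its underside.
- spray: Green bottle, 56 mm across, 150 mm tall, loose; leave alone. Origin centre of its underside.
- keycab_door0 (a joint): Door of the aluminium key cabinet (260 mm wide, 100 mm deep, 260 mm high, fixed at the right-hand side of the bench, door facing left): 0 rad = closed; leave closed.
There are look-alikes about, which are no part of the job. Of the things like the part that bears horn_grip, leave any that is brown; of the rest the smaller one is meant.

How it is judged:
By the outcome, as a careful person would: the job done as asked, in the order asked, and still so for the second after the job is handed in, while the arm keeps its last pose, push and grip.
It also fails if it takes over 64 s, if anything falls off the work surface, if the arm or the gripper's body presses on something with over 40 N, if the wrist force passes 120 N, or if a joint passes its speed limit or range.

### The arm

A 7-joint arm with a two-finger parallel gripper is mounted at the origin on the work surface. World frame = base frame: x ahead of the robot, y to its left, z up, the work surface at z = 0. Lengths are in m, angles in rad, forces in N, time in s.
With the tool pointing down it reaches from about 0.425 to 0.875 m from the base axis. Payload 4.7 kg.
Tool frame: the origin (TCP) lies midway between the tips of the shut fingers; the grasp point (between the pads) lies 19 mm behind it; z points along the fingers, y is the direction in which the jaws open and shut (so a half turn about z gives the same grasp; the last joint's range is limited). The gripper opens to 87 mm and grips with 3 to 60 N. Pads are 19 mm wide; open, the fingers measure 117 mm over their backs; the gripper's body (75 mm by 190 mm) begins 51 mm behind the grasp point.
Start: joints at [-1.302, 0.321, -0.07, 1.45, 0.023, 1.371, -0.057], TCP at [0.164, 0.629, 0.223] pointing down, gripper open.
Joint ranges: [-2.86, 2.86], [-0.3, 2.09], [-1.38, 1.24], [0.06, 2.45], [-1.56, 4.7], [0.09, 2.05], [-2.69, 2.69]. Speed limits (rad/s): [2.57, 2.57, 3.14, 3.14, 3.14, 3.14, 3.14].

### API

Orientations are given as a rotation vector (axis times angle).
In Python, from bench import monitor, eyes, order gives the robot as it stands. The module is installed in compiled form; this text tells all that it offers.
- The arm moves only by the shell command python3 -m pendant 'ROWS' [FORCE]. ROWS is JSON, a list of rows, each a list of 3 entries, a list of its own where there are three numbers: the turn, a rotation vector about the tool's x, y, z in degrees, then the shift along the tool's x, y, z in m, then the gripper command: -1 is fully open, 1 is shut, values between are in proportion. In form: [[[rx, ry, rz], [tx, ty, tz], hand], ...]. A call has 1 to 8 rows; each row shifts and turns the commanded pose from where the row before left it, along the tool's axes as they then stand; what a row does not reach is not made up. A row lasts 1/8 s, in which the tool goes at most 62.5 mm and 10.7 degrees, less where a joint would pass 70% of its speed; a pose out of reach is approached as far as the arm can. A call is refused whole if a number of a shift passes 0.0625 or a number of a turn 10.7, either way. A call with a gripper value outside its range is refused whole. The fingers move at their own pace and stop on an object; FORCE is the grip in N (left out, the last holds). Time passes only in rows, so rows that do not move let the fingers close. It gives the time, the measured TCP pose, the force and the opening at its end, in the units of the state.
- monitor.get_state(): the state, without advancing time (a new reading comes with each control period).
- eyes.get_image(name): name is "scene" or "top"; returns a dict with "color" (420x560x3 uint8, red, green, blue), "range_z" (420x560 float32, m along the optical axis (not along the pixel's ray), 0 where there is no reading), "fx", "fy", "cx", "cy" (pixels), "world_to_cam" (4x4, takes a point from world to camera coordinates). Camera axes: x right, y up, looking along -z (the intrinsics and any distortion apply to the point x, -y, -z); pixel columns grow to the right and rows downward; lengths in m; the calibration is good to about 2 mm. A picture is of the moment at which its call begins.
- order.close_job(): hands the job in, once; it reports no verdict.
The state is a dict: "time": time; "joint_positions": joint angles; "qd": joint speeds; "joint_torque": joint torques, N m; "position": TCP position; "tool_rot": TCP orientation; "ft_force": force on the tool from outside, world axes, zero at the start; "torque": the same for the moment, N m; "grip_width": opening from 0.0 (shut) to 1.0 (fully open).
Only numpy, scipy, OpenCV 4.12 (cv2) and the standard library are available. Lean on these libraries where they do the work, as an engineer would, in place of code of your own. Each camera call takes 0.05 s, during which the arm holds its last target.

## Working session

There is one attempt and no reset: what is moved stays moved. The work goes in short steps, Python scripts to look and compute and a shell command to move; the robot and the scene stay as the last step left them, time stands still between calls to the robot, and variables do not carry over. Pictures are saved under pics/ and viewed, and the job is handed in when it is done.

```bash
mkdir -p pics; cat > h.py <<'E'
import numpy as np,cv2
from bench import monitor,eyes,order
from scipy.spatial.transform import Rotation as R
def grab(tag):
    for n in("scene","top"):
        d=eyes.get_image(n); np.savez(f"{n}_{tag}.npz",**d)
        cv2.imwrite(f"pics/{n}_{tag}.png",cv2.cvtColor(d["color"],cv2.COLOR_RGB2BGR))
def load(n,tag): return dict(np.load(f"{n}_{tag}.npz"))
def crop(n,tag,r0,r1,c0,c1,k,name):
    d=load(n,tag);im=d["color"][r0:r1,c0:c1]
    cv2.imwrite(f"pics/{name}.png",cv2.cvtColor(cv2.resize(im,None,fx=k,fy=k,interpolation=cv2.INTER_CUBIC),cv2.COLOR_RGB2BGR))
def w(d,u,v,z=None):
    T=np.linalg.inv(d["world_to_cam"]);
    ray=np.array([(u-d["cx"])/d["fx"],-(v-d["cy"])/d["fy"],-1.])
    if z is None:
        s=float(d["range_z"][int(round(v)),int(round(u))])
        return (T@np.r_[ray*s,1])[:3]
    o=T[:3,3];r=T[:3,:3]@ray;return o+r*(z-o[2])/r[2]
def px(d,p):
    c=d["world_to_cam"]@np.r_[p,1.];return d["cx"]+d["fx"]*c[0]/-c[2], d["cy"]-d["fy"]*c[1]/-c[2]
def cloud(d):
    T=np.linalg.inv(d["world_to_cam"]);z=d["range_z"];v,u=np.mgrid[:z.shape[0],:z.shape[1]]
    P=np.stack([(u-d["cx"])/d["fx"]*z,-(v-d["cy"])/d["fy"]*z,-z],-1)
    return P@T[:3,:3].T+T[:3,3]
E
python3 - <<'E'
from h import *
grab("a")
for n in("scene","top"):
    d=load(n,"a");print(n,[float(d[k]) for k in("fx","fy","cx","cy")],np.linalg.inv(d["world_to_cam"]).round(3).tolist(),d.keys())
s=monitor.get_state();print(s)
E
```

```text
scene [392.832867936739, 392.832867936739, 276.1252265543403, 208.0802813359185] [[0.851, -0.356, 0.386, 0.924], [0.525, 0.596, -0.607, -0.518], [-0.014, 0.719, 0.694, 0.805], [0.0, 0.0, 0.0, 1.0]] dict_keys(['color', 'range_z', 'fx', 'fy', 'cx', 'cy', 'world_to_cam'])
top [496.4907603941142, 496.4907603941142, 283.3803533657729, 205.92189960949966] [[0.002, 0.999, -0.05, 0.459], [-1.0, 0.002, 0.007, 0.063], [0.007, 0.05, 0.999, 1.684], [0.0, 0.0, 0.0, 1.0]] dict_keys(['color', 'range_z', 'fx', 'fy', 'cx', 'cy', 'world_to_cam'])
{'time': 0.1, 'joint_positions': array([-1.30188039,  0.32176082, -0.07009354,  1.45158649,  0.022646  ,
        1.37077235, -0.0569197 ]), 'qd': array([-0.00079478, -0.00310951, -0.00102307, -0.00248446, -0.00097574,
       -0.0010067 , -0.00085868]), 'joint_torque': array([-4.61780553e-05, -4.92569411e+01, -4.05704845e-01, -3.13398778e+01,
       -6.41728216e-02,  3.94689047e-02,  8.47664910e-05]), 'position': array([0.16377495, 0.62851099, 0.22154639]), 'tool_rot': array([-3.99129652e-01, -3.11604757e+00,  2.73029518e-03]), 'ft_force': array([-0.29284829, -0.64881312,  0.23700077]), 'torque': array([-0.02051705,  0.01070111,  0.01718525]), 'grip_width': 1.0009486937763656}
```

View pics/scene_a.png

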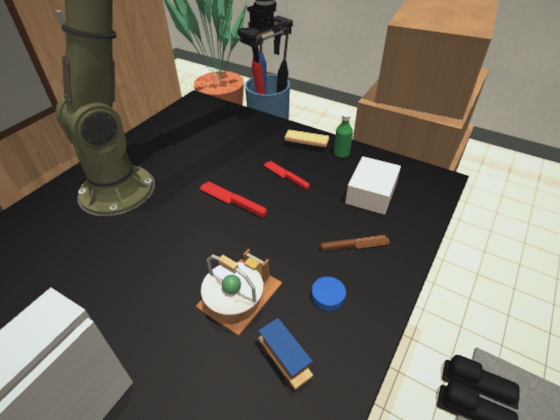

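View pics/top_a.png

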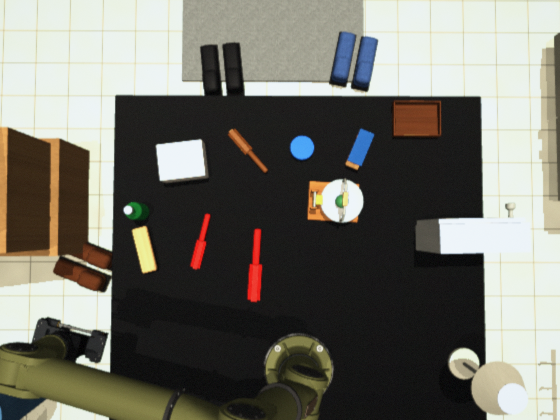

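```bash
python3 - <<'E'
from h import *
crop("top","a",160,240,290,390,8,"c1")
crop("top","a",200,310,180,280,5,"c2")
crop("scene","a",150,340,180,340,4,"c3")
E
```

```text
(no output)
```

View pics/c1.png

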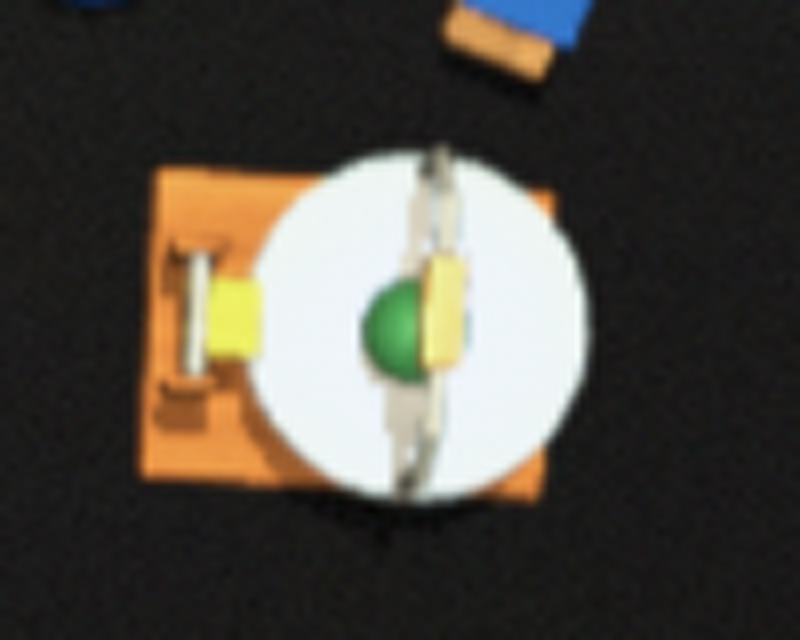

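View pics/c2.png

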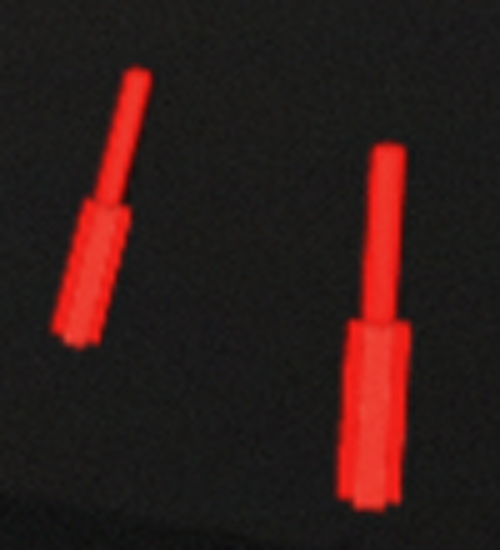

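View pics/c3.png

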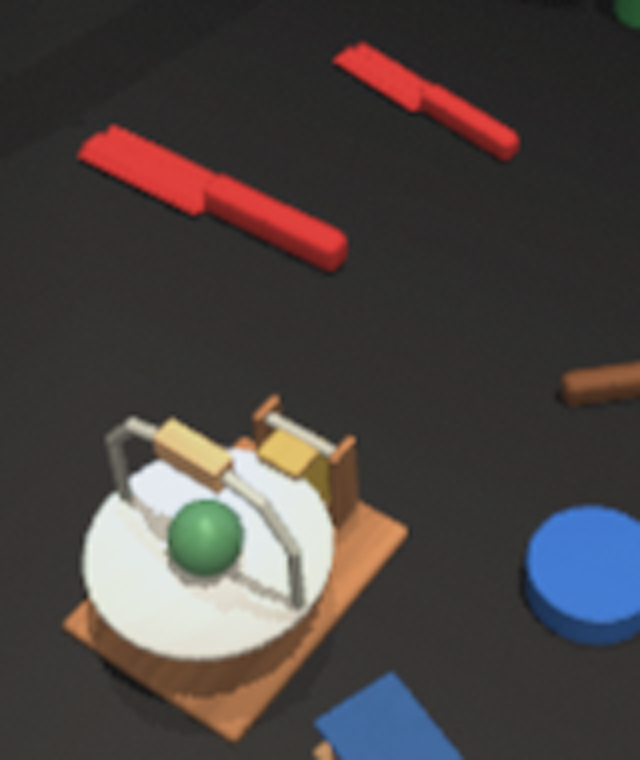

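```bash
python3 - <<'E'
from h import *
for n in ("top","scene"):
    d=load(n,"a");P=cloud(d);c=d["color"].astype(int)
    red=(c[...,0]>120)&(c[...,1]<90)&(c[...,2]<90)
    nl,lab,st,_=cv2.connectedComponentsWithStats(red.astype(np.uint8))
    for i in range(1,nl):
        if st[i,4]<80: continue
        q=P[lab==i]; q=q[(q[:,2]>-.02)&(q[:,2]<.06)]
        if len(q)<50: continue
        ev,V=np.linalg.eigh(np.cov(q[:,:2].T));a=V[:,1]; a=a*np.sign(a[0])
        m=q[:,:2].mean(0);t=(q[:,:2]-m)@a;s=(q[:,:2]-m)@np.array([-a[1],a[0]])
        print(n,st[i],"ang",np.degrees(np.arctan2(a[1],a[0])).round(2),"ends",(m+a*t.min()).round(4),(m+a*t.max()).round(4),"L",np.ptp(t).round(4),"zmax",np.percentile(q[:,2],[5,50,95]).round(4))
        # handle only & blade only centreline
        for f0,f1 in((0,.45),(.5,1)):
            k=(t>t.min()+f0*np.ptp(t))&(t<t.min()+f1*np.ptp(t)); print("   part w",np.ptp(s[k]).round(4),"mid s",((s[k].max()+s[k].min())/2).round(4), "z",np.median(q[k,2]).round(4),q[k][:,:2].mean(0).round(4))
d=load("top","a");P=cloud(d)
# stand
def T(n,u,v,z): print(n,w(d,u,v,z).round(4),w(d,u,v).round(4))
f=lambda x,y:(290+x/8-.5+.06,160+y/8-.5+.06)
T("board TL",*f(157,168),.01);T("board BL",*f(142,480),.01);T("board TR",*f(555,190),.01);T("board BR",*f(543,502),.01)
T("grip",*f(445,312),.156)
c=d["color"].astype(int)
sub=np.zeros(c.shape[:2],bool);sub[165:235,300:370]=1
wh=sub&(c.min(-1)>190)
q=P[wh];print("dish z",np.percentile(q[:,2],[1,50,99]),"mid",(q.min(0)+q.max(0))/2,np.ptp(q,0))
rim=q[np.abs(q[:,2]-.064)<.004];A=np.c_[2*rim[:,:2],np.ones(len(rim))]
g=P[sub&(P[...,2]>.135)];print("top pts",len(g),g.mean(0),np.percentile(g[:,2],[5,50,95]))
ev,V=np.linalg.eigh(np.cov(g[:,:2].T));print("bar dir",V[:,1],ev)
y=P[sub&(c[...,0]>180)&(c[...,1]>180)&(c[...,2]<110)];print("yellow",y.mean(0),len(y),y.min(0),y.max(0))
E
```

```text
top [396 106  40  12 288] ang 89.95 ends [ 0.8694 -0.4685] [ 0.8696 -0.3324] L 0.1361 zmax [-0.0005  0.0067  0.0125]
   part w 0.0375 mid s -0.0006 z 0.0066 [ 0.8695 -0.4393]
   part w 0.0379 mid s -0.0004 z 0.0067 [ 0.8696 -0.3703]
top [394 118  43  17 472] ang 89.58 ends [ 0.8092 -0.4714] [ 0.8103 -0.3185] L 0.1529 zmax [0.0004 0.0067 0.032 ]
   part w 0.0486 mid s 0.0013 z 0.0064 [ 0.8095 -0.4357]
   part w 0.055 mid s -0.002 z 0.0069 [ 0.8099 -0.3612]
top [229 130  38  42 129] ang 40.07 ends [0.6605 0.1129] [0.7991 0.2294] L 0.181 zmax [0.0008 0.0091 0.027 ]
   part w 0.0131 mid s -0.0011 z 0.0223 [0.6957 0.1433]
   part w 0.031 mid s -0.0002 z 0.0077 [0.7628 0.1984]
top [190 214  20  56 445] ang -14.05 ends [0.3313 0.352 ] [0.5166 0.3056] L 0.191 zmax [-0.      0.0098  0.0265]
   part w 0.0356 mid s 0.001 z 0.0064 [0.3743 0.3412]
   part w 0.029 mid s 0.0002 z 0.021 [0.4689 0.3174]
top [247 229  15  73 722] ang -3.46 ends [0.2226 0.1532] [0.466  0.1385] L 0.2439 zmax [0.0016 0.0112 0.033 ]
   part w 0.0435 mid s 0.0002 z 0.0083 [0.2791 0.1498]
   part w 0.0372 mid s -0.0007 z 0.
[... 677 characters left out ...]
0.2066]
board TL [ 0.6297 -0.0356  0.01  ] [ 6.307e-01 -3.610e-02  6.000e-04]
board BL [ 0.4976 -0.0291  0.01  ] [ 0.4979 -0.0298 -0.0026]
board TR [ 0.6208 -0.2042  0.01  ] [ 0.6216 -0.2055  0.0016]
board BR [ 0.4887 -0.1983  0.01  ] [ 0.4889 -0.2004 -0.0036]
grip [ 0.5593 -0.1381  0.156 ] [ 0.5594 -0.1382  0.1553]
dish z [0.04458786 0.05881747 0.14988675] mid [ 0.54299382 -0.07158697  0.84311163] [0.16710194 0.26882588 1.68268176]
top pts 146 [ 0.54795479 -0.11516115  0.31995369] [0.14096611 0.15437371 1.68445251]
bar dir [-0.49074743  0.87130188] [0.00040717 0.00506747]
yellow [ 0.56077176 -0.06168887  0.10674208] 49 [ 0.45944284 -0.13092332  0.00780896] [0.57655593 0.06282596 1.68445251]
```

```bash
cat > g.py <<'E'
import sys
from h import *
# g.py x y z yaw : delta in tool frame to target TCP with tool down, tool-x yaw deg
s=monitor.get_state();Rm=R.from_rotvec(s["tool_rot"]);p=s["position"]
M=Rm.as_matrix();yaw=np.degrees(np.arctan2(M[1,0],M[0,0]))
print("t",round(s["time"],2),"p",p.round(4),"yaw",yaw.round(2),"zdir",M[:,2].round(4),"q",s["joint_positions"].round(2),"F",s["ft_force"].round(1),"grip",round(s["grip_width"],3))
if len(sys.argv)>4:
    x,y,z,a=map(float,sys.argv[1:5])
    a=np.radians(a);Mt=np.array([[np.cos(a),np.sin(a),0],[np.sin(a),-np.cos(a),0],[0,0,-1]])
    print("shift tool",(M.T@(np.array([x,y,z])-p)).round(4),"turn tool deg",np.degrees(R.from_matrix(M.T@Mt).as_rotvec()).round(2))
    print("shift in final frame",(Mt.T@(np.array([x,y,z])-p)).round(4))
E
python3 g.py .453 .3215 .12 165.5
```

```text
t 0.1 p [0.1638 0.6285 0.2215] yaw 165.4 zdir [-3.0e-04 -1.7e-03 -1.0e+00] q [-1.3   0.32 -0.07  1.45  0.02  1.37 -0.06] F [-0.3 -0.6  0.2] grip 1.001
shift tool [-0.3573 -0.224   0.102 ] turn tool deg [-0.1   0.01 -0.1 ]
shift in final frame [-0.3569 -0.2248  0.1015]
```

```bash
python3 -m pendant '[[[0,0,0],[-0.044,-0.028,0],-1],[[0,0,0],[-0.045,-0.028,0],-1],[[0,0,0],[-0.045,-0.028,0],-1],[[0,0,0],[-0.045,-0.028,0],-1],[[0,0,0],[-0.045,-0.028,0],-1],[[0,0,0],[-0.045,-0.028,0],-1],[[0,0,0],[-0.044,-0.028,0.03],-1],[[0,0,0],[-0.044,-0.028,0.03],-1]]'; python3 g.py .453 .3215 .12 -14.2
```

```text
time: 1.1
position: [0.4539, 0.321, 0.162]
tool_rot: [0.399, 3.116, 0.001]
ft_force: [0.5, 0.6, -0.4]
grip_width: 1.001
t 1.1 p [0.4539 0.321  0.162 ] yaw 165.41 zdir [ 8.e-04  8.e-04 -1.e+00] q [-0.84  0.16  0.2   1.78 -0.03  1.21  0.68] F [ 0.5  0.6 -0.4] grip 1.001
shift tool [0.001  0.0002 0.042 ] turn tool deg [ 5.0000e-02 -8.0000e-02  1.7961e+02]
shift in final frame [-0.001  -0.0003  0.042 ]
```

```bash
python3 -m pendant '[[[0,0,10.7],[0,0,0],-1],[[0,0,10.7],[0,0,0],-1],[[0,0,10.7],[0,0,0],-1],[[0,0,10.7],[0,0,0],-1],[[0,0,10.7],[0,0,0],-1],[[0,0,10.7],[0,0,0],-1],[[0,0,10.7],[0,0,0],-1],[[0,0,10.7],[0,0,0],-1]]'; python3 -m pendant '[[[0,0,10.7],[0,0,0],-1],[[0,0,10.7],[0,0,0],-1],[[0,0,10.7],[0,0,0],-1],[[0,0,10.7],[0,0,0],-1],[[0,0,10.7],[0,0,0],-1],[[0,0,10.7],[0,0,0],-1],[[0,0,10.7],[0,0,0],-1],[[0,0,10.7],[0,0,0],-1]]';python3 g.py .453 .3215 .12 -14.2
```

```text
time: 2.1
position: [0.4525, 0.3221, 0.1621]
tool_rot: [-2.416, -2.008, 0.001]
ft_force: [-0.4, -0.0, -0.0]
grip_width: 1.001
time: 3.1
position: [0.4526, 0.3221, 0.1621]
tool_rot: [3.136, -0.168, -0.001]
ft_force: [-1.1, -0.0, -0.7]
grip_width: 1.002
t 3.1 p [0.4526 0.3221 0.1621] yaw -6.15 zdir [-6.e-04 -5.e-04 -1.e+00] q [-1.06  0.16  0.43  1.78 -0.07  1.21 -2.28] F [-1.1 -0.  -0.7] grip 1.002
shift tool [0.0005 0.0005 0.0421] turn tool deg [0.04 0.03 8.05]
shift in final frame [0.0006 0.0004 0.0421]
```

```bash
python3 -m pendant '[[[0,0,8],[0,0,0.03],-1],[[0,0,0],[0.0006,0.0004,0.04],-1],[[0,0,0],[0,0,0.03],-1],[[0,0,0],[0,0,0.02],-1],[[0,0,0],[0,0,0],-1]]';python3 g.py .453 .3215 .004 -14.1; python3 - <<'E'
from h import *
grab("b");crop("scene","b",60,260,170,370,3,"b1");crop("top","b",190,310,160,280,5,"b2")
E
```

```text
time: 3.72
position: [0.4519, 0.3206, 0.0407]
tool_rot: [3.115, -0.377, -0.004]
ft_force: [-0.4, 0.4, 1.0]
grip_width: 0.999
t 3.73 p [0.4519 0.3206 0.0407] yaw -13.8 zdir [-0.0031 -0.0031 -1.    ] q [-1.04  0.3   0.43  1.9  -0.15  0.98 -2.36] F [-0.4  0.4  1. ] grip 0.999
shift tool [ 0.0009 -0.0013  0.0367] turn tool deg [0.22 0.13 0.3 ]
shift in final frame [ 0.0008 -0.0012  0.0367]
```

View pics/b1.png

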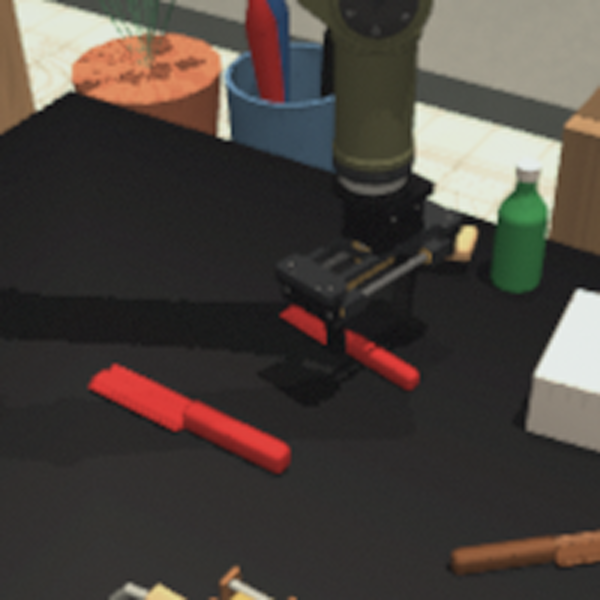

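View pics/b2.png

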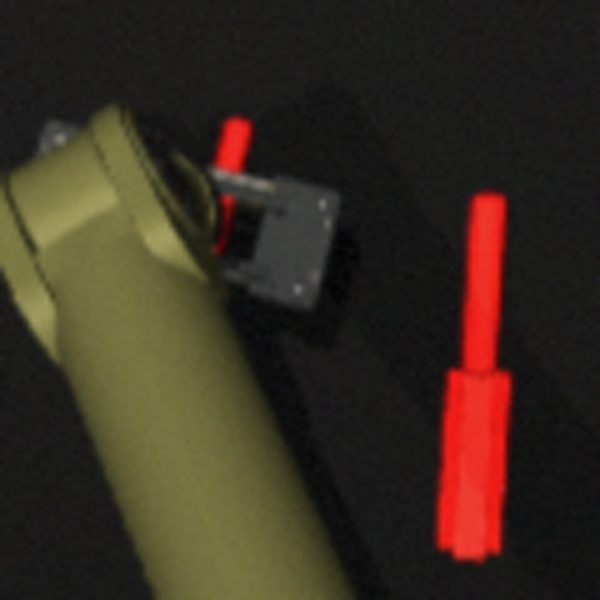

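The pictures show the fingers straddling the small horn's handle (scene crop ≈(340,330)). Next I descend and grip.

```bash
python3 -m pendant '[[[0,0,0],[0.0008,-0.001,0.02],-1],[[0,0,0],[0,0,0.012],-1],[[0,0,0],[0,0,0.003],-1],[[0,0,0],[0,0,0],-1],[[0,0,0],[0,0,0],1],[[0,0,0],[0,0,0],1],[[0,0,0],[0,0,0],1],[[0,0,0],[0,0,0],1]]' 45;python3 g.py .453 .3215 .004 -14.1
```

```text
time: 4.82
position: [0.4545, 0.3226, 0.0077]
tool_rot: [-3.119, 0.377, -0.0]
ft_force: [-0.4, 0.1, -1.2]
grip_width: 0.628
t 4.83 p [0.4545 0.3226 0.0077] yaw -13.8 zdir [ 2.e-04  3.e-04 -1.e+00] q [-1.03  0.35  0.42  1.92 -0.18  0.91 -2.33] F [-0.4  0.1 -1.2] grip 0.628
shift tool [-0.0012  0.0014  0.0037] turn tool deg [-0.02 -0.01  0.3 ]
shift in final frame [-0.0011  0.0014  0.0037]
```

```bash
python3 -m pendant '[[[0,0,0],[0,0,0.003],1],[[0,0,0],[0,0,0],1],[[0,0,0],[0,0,0],1],[[0,0,0],[0,0,0],1],[[0,0,0],[0,0,0],1]]' 45;python3 g.py .453 .3215 .004 -14.1
```

```text
time: 5.45
position: [0.4544, 0.3224, 0.0045]
tool_rot: [3.119, -0.377, 0.0]
ft_force: [-0.2, -0.9, -0.9]
grip_width: 0.202
t 5.45 p [0.4544 0.3224 0.0045] yaw -13.8 zdir [-0.e+00 -1.e-04 -1.e+00] q [-1.03  0.35  0.42  1.92 -0.18  0.91 -2.33] F [-0.2 -0.9 -0.9] grip 0.202
shift tool [-0.0011  0.0012  0.0005] turn tool deg [ 0.01 -0.    0.3 ]
shift in final frame [-0.0011  0.0012  0.0005]
```

```bash
python3 -m pendant '[[[0,0,0],[0,0,0],1],[[0,0,0],[0,0,-0.01],1],[[0,0,0],[0,0,-0.03],1],[[0,0,0],[0,0,-0.04],1],[[0,0,0],[0,0,-0.03],1],[[0,0,-6],[0,0,0],1],[[0,0,-10],[0,0,0],1],[[0,0,-10],[0,0,0],1]]' 45; python3 -m pendant '[[[0,0,-10],[0,0,0],1],[[0,0,-10],[0,0,0],1],[[0,0,-10],[0,0,0],1],[[0,0,-10],[0,0,0],1],[[0,0,-10],[0,0,0],1],[[0,0,-10],[0,0,0],1],[[0,0,-10],[0,0,0],1],[[0,0,-5],[0,0,0],1]]' ;python3 g.py .572 .1213 .1 87.1
```

```text
time: 6.45
position: [0.4545, 0.3227, 0.1154]
tool_rot: [-3.122, -0.343, -0.001]
ft_force: [0.4, -0.0, -1.0]
grip_width: 0.202
time: 7.45
position: [0.4545, 0.3226, 0.1153]
tool_rot: [2.271, 2.17, 0.001]
ft_force: [0.0, -0.6, -1.4]
grip_width: 0.204
t 7.45 p [0.4545 0.3226 0.1153] yaw 87.4 zdir [ 7.e-04  5.e-04 -1.e+00] q [-0.9   0.2   0.26  1.83 -0.06  1.12 -0.66] F [ 0.  -0.6 -1.4] grip 0.204
shift tool [-0.1957  0.1265  0.0153] turn tool deg [ 0.04 -0.03  0.3 ]
shift in final frame [-0.1951  0.1275  0.0153]
```

```bash
python3 -m pendant '[[[0,0,0],[-0.025,0.016,0],1],[[0,0,0],[-0.04,0.026,0],1],[[0,0,0],[-0.045,0.03,0],1],[[0,0,0],[-0.045,0.03,0],1],[[0,0,0.3],[-0.025,0.016,0.005],1],[[0,0,0],[-0.015,0.009,0.01],1],[[0,0,0],[0,0,0],1]]' ;python3 g.py .572 .1213 .1 87.1;python3 - <<'E'
from h import *
grab("c");crop("scene","c",120,340,170,370,3,"e1");crop("top","c",140,300,230,390,4,"e2")
E
```

```text
time: 8.32
position: [0.5717, 0.1195, 0.0995]
tool_rot: [2.284, 2.157, -0.002]
ft_force: [0.1, 1.2, -0.8]
grip_width: 0.2
t 8.32 p [0.5717 0.1195 0.0995] yaw 86.71 zdir [-6.e-04 -1.e-03 -1.e+00] q [-0.6   0.28  0.41  1.78 -0.12  1.1  -0.21] F [ 0.1  1.2 -0.8] grip 0.2
shift tool [ 0.0018  0.0002 -0.0005] turn tool deg [-0.03  0.06 -0.39]
shift in final frame [ 0.0018  0.0002 -0.0005]
```

View pics/e1.png

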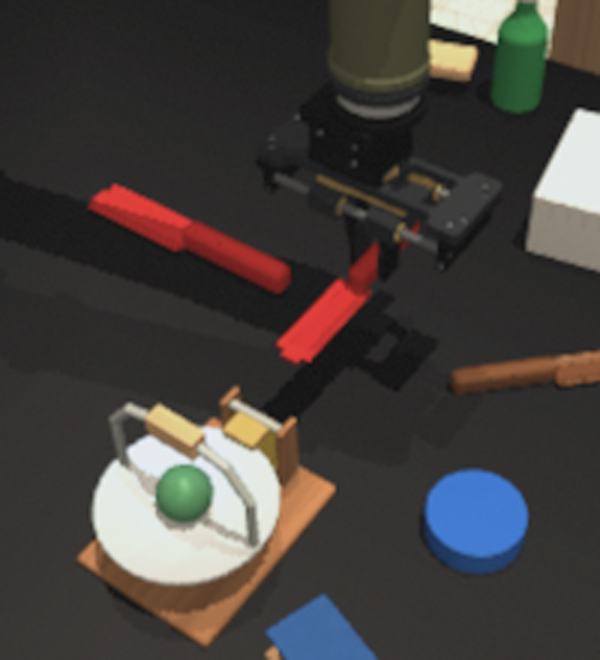

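View pics/e2.png

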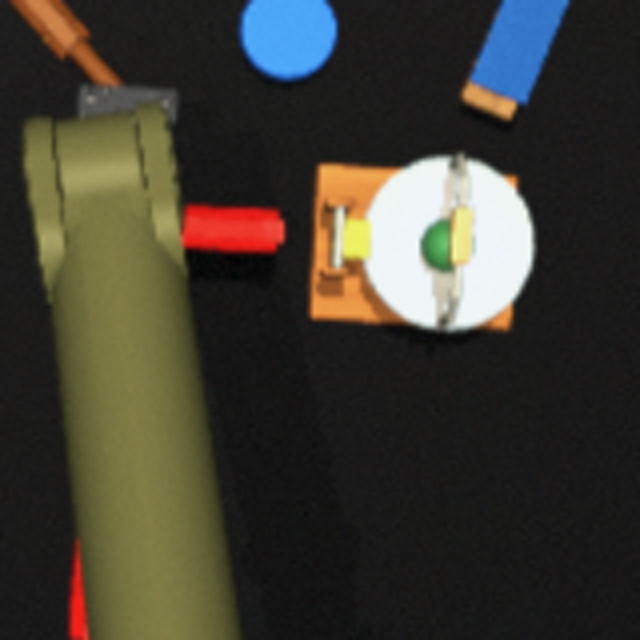

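```bash
python3 - <<'E'
from h import *
o=np.array([.5587,-.1384]);a=np.radians(-2.9);Rs=np.array([[np.cos(a),-np.sin(a)],[np.sin(a),np.cos(a)]])
st=lambda p:np.r_[Rs.T@(np.array(p[:2])-o),p[2]].round(4)
for n in("top","scene"):
    d=load(n,"c");P=cloud(d);c=d["color"].astype(int)
    red=(c[...,0]>110)&(c[...,1]<80)&(c[...,2]<80)
    q=P[red];S=np.array([st(p) for p in q]);k=(S[:,1]>.10)&(S[:,1]<.35)&(np.abs(S[:,0])<.05)&(S[:,2]>.05);S=S[k]
    print(n,k.sum(),"ymin",S[:,1].min(),"all z",np.percentile(S[:,2],[5,50,95]))
    for y0 in np.arange(.12,.3,.02):
        m=(S[:,1]>=y0)&(S[:,1]<y0+.02)
        if m.sum()>3:print(y0.round(2),"x",S[m,0].min(),S[m,0].max(),"z",np.percentile(S[m,2],[10,50,90]).round(4))
d=load("top","c");print("tip",st(w(d,300.5,196.9,.1)))
s=monitor.get_state();print("tcp",st(s["position"]))
# clip features: bar end cheeks
f=lambda x,y:(230+x/4-.4,140+y/4-.4)
for n,u,v,z in(("cheek top",330,207,.078),("cheek bot",330,268,.078),("yellow",356,240,.078),("tip?",284,229,.1)):print(n,st(w(d,*f(u,v),z)),st(w(d,*f(u,v))))
E
```

```text
top 249 ymin 0.1014 all z [0.09604 0.1026  0.11068]
0.12 x -0.0046 0.0083 z [0.0966 0.1012 0.1026]
0.14 x -0.0148 0.0179 z [0.0966 0.102  0.1081]
0.16 x -0.0133 0.0168 z [0.0986 0.103  0.1075]
0.18 x -0.0141 0.0177 z [0.0987 0.1029 0.107 ]
0.2 x -0.0333 0.0179 z [0.0973 0.1028 0.3304]
scene 443 ymin 0.1339 all z [0.09761 0.1006  0.11588]
0.12 x -0.0115 0.0178 z [0.0973 0.0995 0.1026]
0.14 x -0.0132 0.0173 z [0.0983 0.1003 0.1025]
0.16 x -0.0141 0.0173 z [0.0982 0.1005 0.1028]
0.18 x -0.0148 0.0174 z [0.0982 0.1001 0.1023]
0.2 x -0.0141 0.0174 z [0.0984 0.1004 0.1027]
0.22 x -0.014 0.0157 z [0.099  0.103  0.1154]
0.24 x -0.0065 0.0089 z [0.1134 0.1156 0.1176]
0.26 x -0.0062 -0.0002 z [0.1143 0.1161 0.1163]
tip [0.0024 0.1363 0.1   ]
tcp [-0.0005  0.2612  0.1   ]
cheek top [0.024  0.0987 0.078 ] [0.0258 0.0975 0.0568]
cheek bot [-0.0255  0.0963  0.078 ] [-0.0254  0.0962  0.0759]
yellow [-0.0017  0.0763  0.078 ] [-0.001   0.0756  0.0682]
tip? [0.0026 0.1359 0.1   ] [0.0096 0.1322 0.0018]
```

```bash
python3 -m pendant '[[[0,0,-0.4],[0,-0.002,0.025],1],[[0,0,0],[0,0,0.025],1],[[0,0,0],[-0.01,0,0.0055],1],[[0,0,0],[-0.015,0,0],1],[[0,0,0],[-0.008,0,0],1],[[0,0,0],[0,0,0],1]]';python3 g.py; python3 - <<'E'
from h import *
o=np.array([.5587,-.1384]);a=np.radians(-2.9);Rs=np.array([[np.cos(a),-np.sin(a)],[np.sin(a),np.cos(a)]])
print(Rs.T@(monitor.get_state()["position"][:2]-o))
grab("d");crop("scene","d",190,340,190,340,4,"f1");crop("top","d",150,250,270,390,5,"f2")
E
```

```text
time: 9.18
position: [0.5689, 0.0874, 0.0452]
tool_rot: [2.275, 2.165, 0.003]
ft_force: [-0.5, 0.3, -0.7]
grip_width: 0.202
t 9.18 p [0.5689 0.0874 0.0452] yaw 87.17 zdir [ 1.8e-03  4.0e-04 -1.0e+00] q [-0.55  0.33  0.41  1.85 -0.15  0.99 -0.12] F [-0.5  0.3 -0.7] grip 0.202
[-0.0012617   0.22602041]
```

View pics/f1.png

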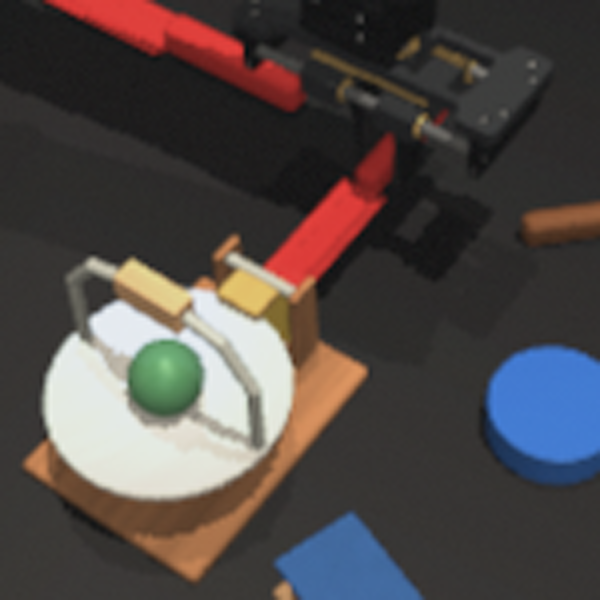

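View pics/f2.png

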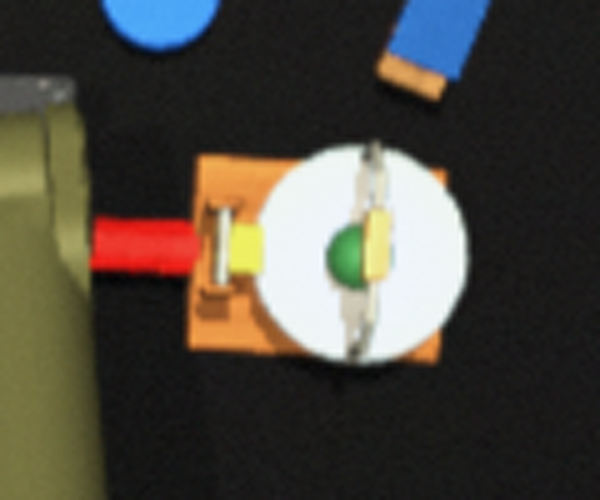

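```bash
python3 -m pendant '[[[0,0,0],[-0.006,0,0],1],[[0,0,0],[-0.005,0,0],1],[[0,0,0],[-0.005,0,0],1],[[0,0,0],[-0.005,0,0],1],[[0,0,0],[-0.004,0,-0.001],1],[[0,0,0],[-0.003,0,-0.001],1],[[0,0,0],[0,0,0],1]]';python3 g.py; cat > sy.py <<'E'
from h import *
o=np.array([.5587,-.1384]);a=np.radians(-2.9);Rs=np.array([[np.cos(a),-np.sin(a)],[np.sin(a),np.cos(a)]])
st=lambda p:np.r_[Rs.T@(np.array(p[:2])-o),p[2]].round(4)
if __name__=="__main__":
    import sys;t=sys.argv[1]
    print(st(monitor.get_state()["position"]))
    grab(t);crop("scene",t,190,340,190,340,4,"s_"+t);crop("top",t,150,250,270,390,5,"t_"+t)
E
python3 sy.py e
```

```text
time: 10.15
position: [0.5668, 0.0612, 0.0461]
tool_rot: [-2.273, -2.169, -0.001]
ft_force: [0.5, 3.9, -1.6]
grip_width: 0.204
t 10.15 p [0.5668 0.0612 0.0461] yaw 87.32 zdir [ 3.e-04  8.e-04 -1.e+00] q [-0.52  0.32  0.42  1.86 -0.15  0.99 -0.08] F [ 0.5  3.9 -1.6] grip 0.204
[-0.002   0.1998  0.0461]
```

View pics/s_e.png

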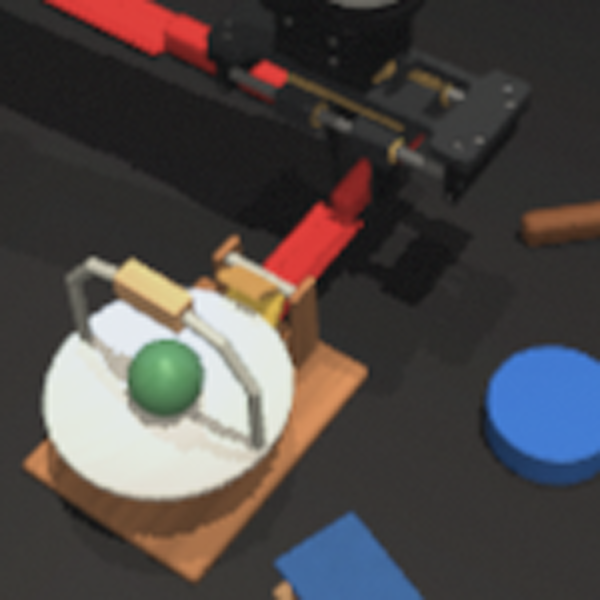

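View pics/t_e.png

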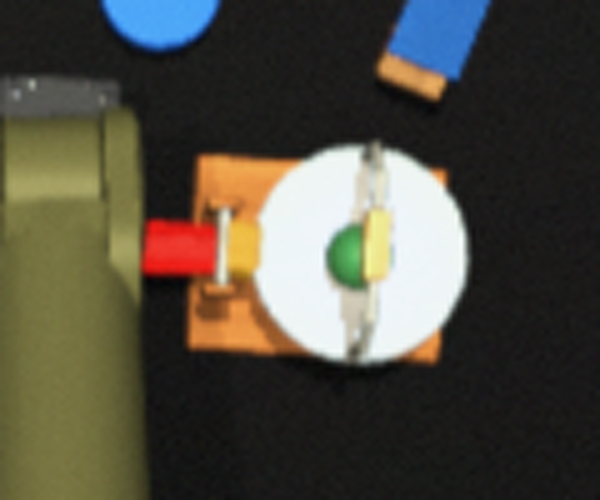

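The scene crop shows the yellow arm rising at (250,290), with about 4 N on the tool. I keep pushing.

```bash
python3 -m pendant '[[[0,0,0],[-0.003,0,-0.0005],1],[[0,0,0],[-0.003,0,-0.0005],1],[[0,0,0],[-0.002,0,0],1],[[0,0,0],[0,0,0],1]]';python3 -m pendant '[[[0,0,0],[-0.002,0,0],1],[[0,0,0],[0,0,0],1]]'; python3 sy.py f
```

```text
time: 10.75
position: [0.5662, 0.0518, 0.0469]
tool_rot: [2.274, 2.167, -0.001]
ft_force: [0.1, 1.6, -1.6]
grip_width: 0.197
time: 11.0
position: [0.5662, 0.0503, 0.047]
tool_rot: [2.273, 2.168, -0.001]
ft_force: [-0.0, 2.9, -2.5]
grip_width: 0.203
[-0.0021  0.1888  0.047 ]
```

View pics/s_f.png

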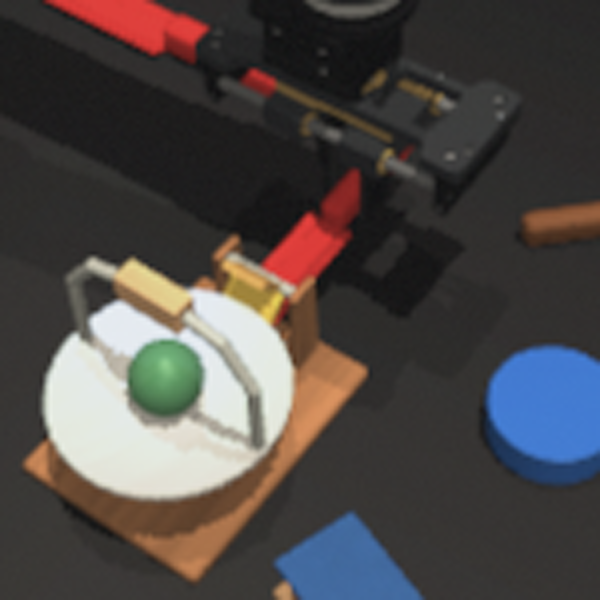

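View pics/t_f.png

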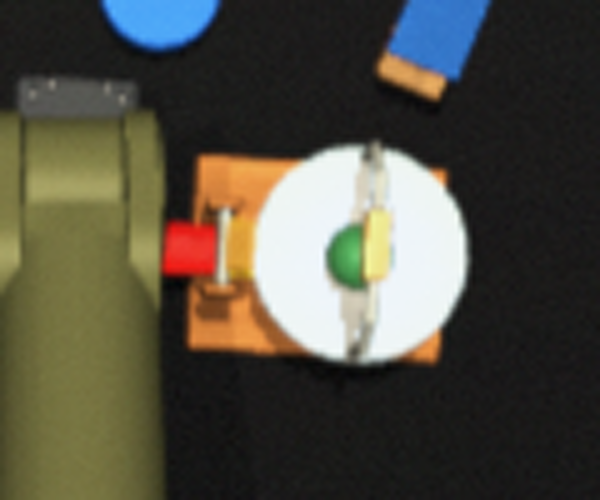

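The arm end (t_f ≈(253,250)) now lies just off the rim edge (256). Force is only 3 N, so it isn't at the stop yet.

```bash
python3 -m pendant '[[[0,0,0],[-0.002,0,0],1],[[0,0,0],[0,0,0],1]]'; python3 -m pendant '[[[0,0,0],[-0.002,0,0],1],[[0,0,0],[0,0,0],1]]';python3 -m pendant '[[[0,0,0],[-0.002,0,0],1],[[0,0,0],[0,0,0],1]]'
```

```text
time: 11.35
position: [0.5662, 0.0486, 0.0471]
tool_rot: [2.273, 2.168, -0.0]
ft_force: [0.1, 3.4, -1.6]
grip_width: 0.203
time: 11.6
position: [0.5661, 0.0464, 0.0471]
tool_rot: [2.273, 2.168, -0.0]
ft_force: [1.4, 2.7, -2.4]
grip_width: 0.201
time: 11.85
position: [0.5659, 0.0451, 0.047]
tool_rot: [-2.273, -2.168, -0.001]
ft_force: [0.8, 4.5, -2.9]
grip_width: 0.203
```

```bash
python3 sy.py g2; python3 g.py
```

```text
[-0.0021  0.1836  0.047 ]
t 11.95 p [0.566  0.0451 0.047 ] yaw 87.31 zdir [-0.e+00  4.e-04 -1.e+00] q [-0.5   0.32  0.43  1.86 -0.15  0.99 -0.05] F [-0.1  3.9 -4. ] grip 0.205
```

View pics/s_g2.png

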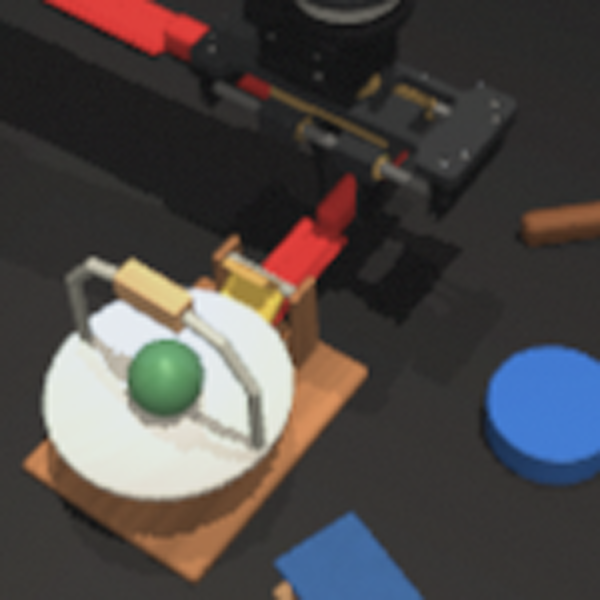

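View pics/t_g2.png

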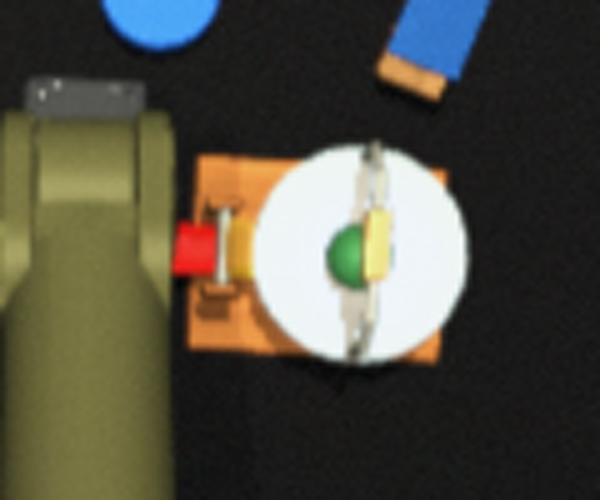

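```bash
python3 -m pendant '[[[0,0,0],[-0.002,0,0],1],[[0,0,0],[0,0,0],1]]'; python3 -m pendant '[[[0,0,0],[-0.002,0,0],1],[[0,0,0],[0,0,0],1]]';python3 sy.py h;python3 - <<'E'
from sy import *
for t in "afh":
  for n in("top","scene"):
    t2={"a":"a","f":"f","h":"h"}[t]
    d=load(n,t2);P=cloud(d);c=d["color"].astype(int)
    y=(c[...,0]>120)&(c[...,1]>90)&(c[...,2]<c[...,1]*.62)
    S=np.array([st(p) for p in P[y]]);k=(np.abs(S[:,0])<.017)&(S[:,1]>.05)&(S[:,1]<.1)&(S[:,2]>.03)&(S[:,2]<.13);S=S[k]
    print(t,n,len(S),"zmax",np.sort(S[:,2])[-5:],"ymin",np.sort(S[:,1])[:4])
E
```

```text
time: 12.2
position: [0.5658, 0.0439, 0.0469]
tool_rot: [-2.272, -2.168, -0.001]
ft_force: [0.6, 5.6, -4.4]
grip_width: 0.202
time: 12.45
position: [0.5657, 0.0426, 0.0469]
tool_rot: [-2.271, -2.168, -0.002]
ft_force: [1.8, 7.1, -3.3]
grip_width: 0.204
[-0.0022  0.1812  0.0469]
a top 54 zmax [0.0784 0.0785 0.0791 0.0796 0.0831] ymin [0.0677 0.0679 0.068  0.0681]
a scene 119 zmax [0.0736 0.0736 0.0738 0.0738 0.0742] ymin [0.063  0.0632 0.0634 0.064 ]
f top 57 zmax [0.0935 0.0938 0.0957 0.0971 0.0998] ymin [0.0726 0.0727 0.0732 0.0733]
f scene 108 zmax [0.0904 0.0905 0.0905 0.0909 0.0931] ymin [0.0696 0.0704 0.0708 0.071 ]
h top 54 zmax [0.0932 0.0933 0.094  0.0953 0.0962] ymin [0.0698 0.073  0.0734 0.0736]
h scene 107 zmax [0.0913 0.0915 0.0916 0.0921 0.0924] ymin [0.0713 0.0719 0.0719 0.0721]
```

View pics/s_h.png

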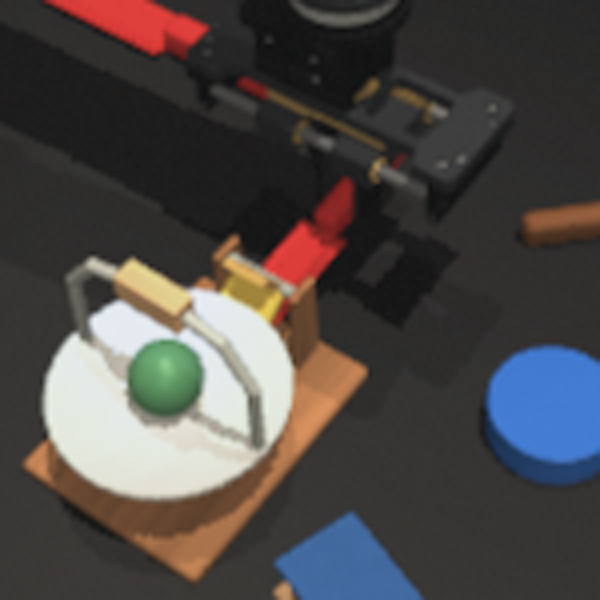

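```bash
python3 -m pendant '[[[0,0,0],[-0.003,0,0],1],[[0,0,0],[0,0,0],1],[[0,0,0],[0,0,0],1]]'; python3 sy.py i; python3 - <<'E'
from h import *
A=[]
for t in("f","h","i"):
    im=load("scene",t)["color"][240:290,230:285]; A.append(cv2.resize(im,None,fx=5,fy=5,interpolation=cv2.INTER_CUBIC))
cv2.imwrite("pics/cmp.png",cv2.cvtColor(np.hstack(A)[:,:800],cv2.COLOR_RGB2BGR))
E
```

```text
time: 12.92
position: [0.5656, 0.0394, 0.0469]
tool_rot: [-2.271, -2.169, -0.002]
ft_force: [0.6, 6.0, -4.0]
grip_width: 0.201
[-0.0021  0.1779  0.0469]
```

View pics/cmp.png

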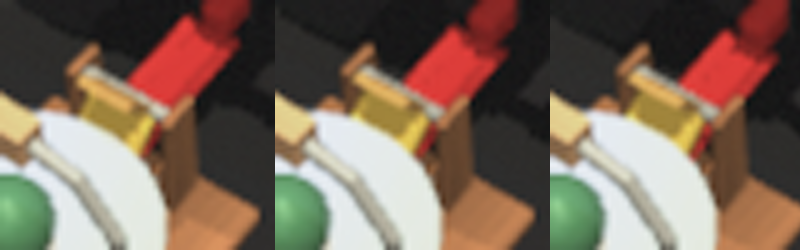

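```bash
python3 - <<'E'
from sy import *
for t in "dfghi":
    if t=="g": t="g2"
    d=load("scene",t);P=cloud(d);c=d["color"].astype(int)
    red=(c[...,0]>100)&(c[...,1]<80)&(c[...,2]<80)
    S=np.array([st(p) for p in P[red]]);k=(S[:,1]>.08)&(S[:,1]<.33)&(np.abs(S[:,0])<.03)&(S[:,2]>.03);S=S[k]
    k=(S[:,2]<.055)&(np.abs(S[:,0])<.016);f=np.polyfit(S[k,1],S[k,2],1)
    h=S[S[:,2]>.055]
    print(t,k.sum(),"slope deg",np.degrees(np.arctan(f[0])).round(2),"z at .11",np.polyval(f,.11).round(4),"y range",S[k,1].min(),S[k,1].max(),"handle pts",len(h),h[:,1].min() if len(h) else None, np.median(h[:,2]) if len(h) else None)
E
```

```text
d 332 slope deg 0.83 z at .11 0.0452 y range 0.1113 0.2763 handle pts 68 0.0811 0.060649999999999996
f 206 slope deg 0.69 z at .11 0.0474 y range 0.0809 0.1624 handle pts 77 0.0832 0.0626
g2 191 slope deg 1.09 z at .11 0.0469 y range 0.0835 0.1598 handle pts 78 0.0804 0.06235
h 186 slope deg 1.96 z at .11 0.0461 y range 0.0812 0.1641 handle pts 79 0.0802 0.0625
i 170 slope deg 3.1 z at .11 0.0449 y range 0.082 0.1695 handle pts 73 0.0803 0.062
```

The fit shows the horn pitching slightly in the grip (3°) while the clip angle stays put, so the clip is at its stop. I back out and look.

```bash
python3 -m pendant '[[[0,0,0],[0.004,0,0],1],[[0,0,0],[0.01,0,0],1],[[0,0,0],[0.02,0,0],1],[[0,0,0],[0.025,0,0],1],[[0,0,0],[0.025,0,-0.02],1],[[0,0,0],[0.03,0,-0.03],1],[[0,0,0],[0,0,0],1]]' ;python3 sy.py j; python3 - <<'E'
from sy import *
d=load("scene","j");im=d["color"][230:300,220:300];cv2.imwrite("pics/j1.png",cv2.cvtColor(cv2.resize(im,None,fx=8,fy=8,interpolation=cv2.INTER_CUBIC),cv2.COLOR_RGB2BGR))
# predicted pixels of clip tail for angles: lower end outer corners
T=lambda x,y,z:np.r_[Rs@np.array([x,y])+o,z]
for n in("scene","top"):
  d=load(n,"j")
  for a in(.6,.75,.95):
    for nm,yy,zz in(("armtip",-26,4),("tailend",2.5,-50)):
        y=90+yy*np.cos(a)+zz*np.sin(a) ; z=70-yy*np.sin(a)+zz*np.cos(a)
        print(n,a,nm,round(y,1),round(z,1),[np.round(px(d,T(x,y/1e3,z/1e3)),1).tolist() for x in(-.018,.018)])
E
python3 g.py .4545 .3225 .115 -14
```

```text
time: 13.9
position: [0.5728, 0.1568, 0.0999]
tool_rot: [2.266, 2.175, 0.01]
ft_force: [-0.4, 0.1, -1.4]
grip_width: 0.203
[-0.0009  0.2956  0.0999]
scene 0.6 armtip 70.8 88.0 [[244.0, 255.8], [256.3, 262.7]]
scene 0.6 tailend 63.8 27.3 [[244.0, 273.5], [255.9, 280.3]]
scene 0.75 armtip 73.7 90.6 [[244.7, 254.3], [257.0, 261.1]]
scene 0.75 tailend 57.7 31.7 [[242.3, 274.1], [254.2, 281.0]]
scene 0.95 armtip 78.1 93.5 [[245.8, 252.3], [258.1, 259.1]]
scene 0.95 tailend 50.8 38.9 [[240.3, 274.3], [252.3, 281.2]]
top 0.6 armtip 70.8 88.0 [[320.3, 204.5], [320.9, 193.4]]
top 0.6 tailend 63.8 27.3 [[320.9, 205.6], [321.4, 194.9]]
top 0.75 armtip 73.7 90.6 [[319.5, 204.5], [320.0, 193.3]]
top 0.75 tailend 57.7 31.7 [[322.9, 205.6], [323.4, 194.9]]
top 0.95 armtip 78.1 93.5 [[318.2, 204.3], [318.7, 193.2]]
top 0.95 tailend 50.8 38.9 [[325.1, 205.6], [325.7, 194.8]]
t 14.0 p [0.571  0.152  0.0971] yaw 87.38 zdir [ 5.e-04 -6.e-04 -1.e+00] q [-0.64  0.3   0.39  1.77 -0.12  1.1  -0.25] F [ 0.  -0.6 -1.1] grip 0.2
shift tool [ 0.165  -0.1242 -0.018 ] turn tool deg [ 5.0000e-02 -0.0000e+00  1.0138e+02]
shift in final frame [-0.1543 -0.1372 -0.0179]
```

View pics/j1.png

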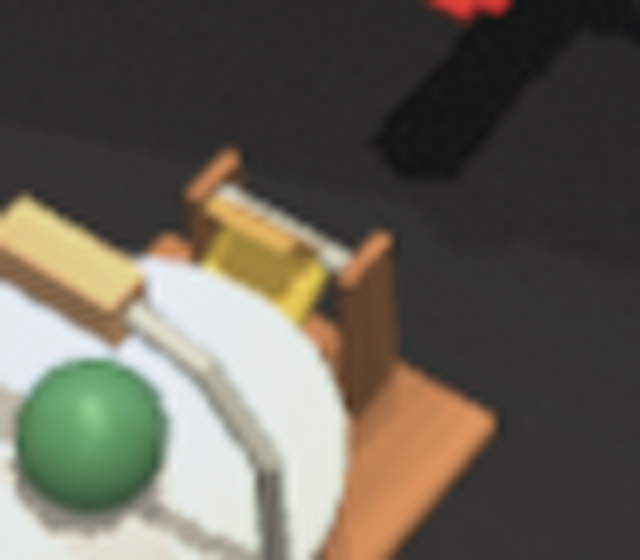

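View pics/t_j.png

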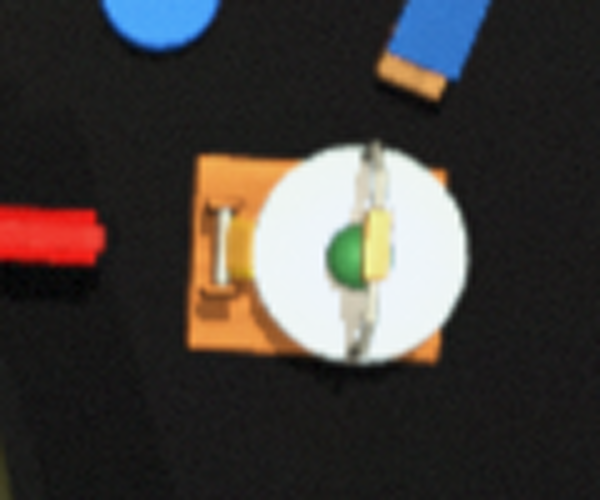

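```bash
python3 - <<'E'
from sy import *
for t in("f","i","j"):
    d=load("scene",t)
    for r in range(252,272,2):
        print(t,r,[ (st(w(d,u,r))*1000).round(0).astype(int).tolist() for u in (250,252,254)], d["color"][r,252])
im=load("top","j")["color"][185:215,305:335];cv2.imwrite("pics/j2.png",cv2.cvtColor(cv2.resize(im,None,fx=18,fy=18,interpolation=cv2.INTER_NEAREST),cv2.COLOR_RGB2BGR))
E
```

```text
f 252 [[-24, 100, 69], [-58, 147, -1], [-53, 149, 0]] [45 44 42]
f 254 [[-23, 98, 63], [-53, 140, 0], [-49, 144, -1]] [53 52 49]
f 256 [[-11, 84, 78], [-9, 89, 75], [-46, 138, -1]] [178 167 143]
f 258 [[-2, 74, 88], [1, 76, 88], [2, 83, 81]] [203 155  88]
f 260 [[-10, 82, 67], [5, 72, 88], [10, 72, 90]] [216 169  93]
f 262 [[-8, 79, 64], [-4, 81, 64], [2, 82, 68]] [159 132  59]
f 264 [[-6, 76, 61], [0, 76, 64], [3, 80, 63]] [160 132  59]
f 266 [[-2, 70, 62], [2, 74, 61], [4, 78, 57]] [178 161 112]
f 268 [[3, 64, 64], [6, 68, 62], [9, 72, 60]] [228 231 223]
f 270 [[5, 61, 62], [9, 64, 62], [13, 66, 61]] [229 235 233]
i 252 [[-24, 100, 68], [-57, 145, 1], [-54, 150, -1]] [22 23 24]
i 254 [[-24, 99, 62], [-54, 141, -1], [-49, 143, 0]] [51 51 48]
i 256 [[-5, 77, 90], [-8, 88, 76], [-46, 138, -1]] [167 153 131]
i 258 [[-3, 74, 86], [3, 74, 92], [2, 82, 83]] [224 180 102]
i 260 [[-11, 82, 66], [-6, 84, 66], [10, 73, 90]] [181 146  71]
i 262 [[-8, 79, 63], [-3, 80, 66], [2, 82, 67]] [161 133  60]
i 264 [[-6, 75, 61], [0, 76, 65], [5, 77, 67]] [160 133  59]
i 266 [[0, 68, 66], [1, 74, 60], [7, 74, 64]] [188 171 117]
i 268 [[1, 66, 61], [6, 68, 62], [384, -361, 806]] [229 233 230]
i 270 [[4, 62, 59], [8, 65, 59], [12, 67, 60]] [229 234 232]
j 252 [[-25, 101, 68], [-60, 148, -3], [-54, 150, -2]] [52 51 49]
j 254 [[-25, 101, 59], [-53, 140, 1], [-50, 145, -2]] [60 59 56]
j 256 [[-5, 78, 89], [-9, 89, 75], [-46, 139, -2]] [186 172 147]
j 258 [[-1, 72, 91], [2, 75, 89], [2, 82, 82]] [224 180 101]
j 260 [[-10, 82, 67], [-6, 84, 68], [9, 74, 88]] [181 147  72]
j 262 [[-9, 79, 62], [-4, 81, 64], [2, 81, 69]] [160 132  59]
j 264 [[-5, 75, 62], [-1, 76, 64], [4, 78, 66]] [160 132  59]
j 266 [[-1, 69, 64], [1, 74, 60], [6, 75, 63]] [187 171 116]
j 268 [[1, 66, 61], [6, 67, 63], [9, 72, 60]] [229 233 230]
j 270 [[5, 62, 61], [10, 63, 63], [13, 66, 61]] [229 234 232]
```

View pics/j2.png

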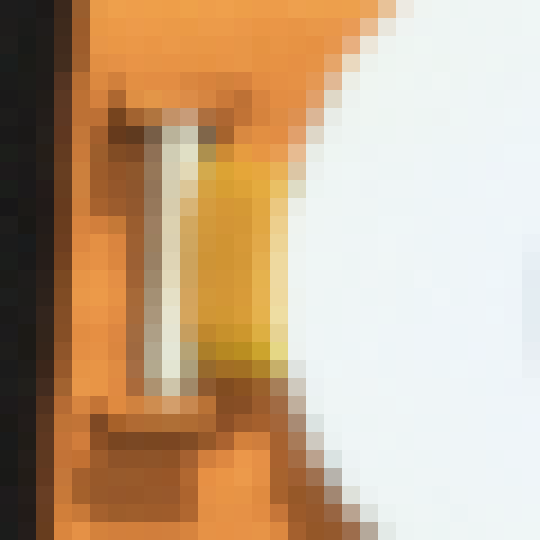

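```bash
python3 - <<'E'
from sy import *
for t in("e","f","g2","h","i","j"):
    d=load("scene",t);P=cloud(d);c=d["color"].astype(int)
    m=np.zeros(c.shape[:2],bool);m[252:272,242:264]=1
    m&=(abs(c[...,0]-160)<14)&(abs(c[...,1]-132)<14)&(abs(c[...,2]-59)<14)
    S=np.array([st(p) for p in P[m]])*1000;k=(S[:,1]>60)&(S[:,1]<92)&(S[:,2]>45)&(S[:,2]<80);S=S[k]
    q=S[:,1:]-S[:,1:].mean(0);V=np.linalg.svd(q)[2][0];V*=-np.sign(V[1])
    print(t,len(S),S.mean(0).round(1),"ang",np.arctan2(-V[0],-V[1]).round(3), "ang from hinge",np.arctan2(90-S[:,1].mean(),70-S[:,2].mean()).round(3))
E
```

```text
e 23 [-0.1 79.3 59.5] ang 0.156 ang from hinge 0.796
f 46 [-3.7 79.  62.4] ang 0.274 ang from hinge 0.964
g2 50 [-3.  79.  64.3] ang 0.029 ang from hinge 1.095
h 53 [-3.8 79.2 64.3] ang 0.401 ang from hinge 1.081
i 53 [-3.7 79.1 64.6] ang 0.239 ang from hinge 1.109
j 51 [-2.7 79.1 64. ] ang 0.118 ang from hinge 1.065
```

```bash
python3 -m pendant '[[[0,0,0],[0.02,-0.015,-0.018],1],[[0,0,0],[0.035,-0.026,0],1],[[0,0,0],[0.04,-0.03,0],1],[[0,0,0],[0.04,-0.03,0],1],[[0,0,0],[0.03,-0.023,0],1],[[0,0,6],[0,0,0],1],[[0,0,10],[0,0,0],1],[[0,0,10],[0,0,0],1]]'; python3 -m pendant '[[[0,0,10],[0,0,0],1],[[0,0,10],[0,0,0],1],[[0,0,10],[0,0,0],1],[[0,0,10],[0,0,0],1],[[0,0,10],[0,0,0],1],[[0,0,10],[0,0,0],1],[[0,0,10],[0,0,0],1],[[0,0,5],[0,0,0],1]]' ;python3 g.py .4545 .3225 .006 -14
```

```text
time: 15.0
position: [0.4548, 0.3204, 0.1138]
tool_rot: [2.708, 1.591, -0.004]
ft_force: [0.8, 0.3, -0.5]
grip_width: 0.201
time: 16.0
position: [0.4549, 0.3203, 0.1138]
tool_rot: [3.116, -0.383, -0.001]
ft_force: [0.6, -0.5, -1.0]
grip_width: 0.207
t 16.0 p [0.4549 0.3203 0.1138] yaw -14.03 zdir [-0.0012 -0.0023 -1.    ] q [-1.07  0.21  0.46  1.83 -0.1   1.12 -2.39] F [ 0.6 -0.5 -1. ] grip 0.207
shift tool [-0.0009 -0.0023  0.1078] turn tool deg [ 0.14  0.03 -0.03]
shift in final frame [-0.0009 -0.002   0.1078]
```

```bash
python3 -m pendant '[[[0,-2.3,0],[-0.001,-0.002,0.03],1],[[0,0,0],[0.001,0,0.035],1],[[0,0,0],[0.001,0,0.025],1],[[0,0,0],[0,0,0.012],1],[[0,0,0],[0,0,0.004],1],[[0,0,0],[0,0,0],1]]'; python3 g.py .4545 .3225 .006 -14; python3 - <<'E'
from h import *
grab("k");crop("scene","k",120,220,230,330,6,"k1")
E
```

```text
time: 16.75
position: [0.4539, 0.3247, 0.0095]
tool_rot: [-3.113, 0.374, 0.062]
ft_force: [0.0, 0.3, -1.2]
grip_width: 0.202
t 16.75 p [0.4539 0.3247 0.0095] yaw -13.72 zdir [-0.0383  0.0099 -0.9992] q [-1.02  0.37  0.43  1.89 -0.22  0.95 -2.29] F [ 0.   0.3 -1.2] grip 0.202
shift tool [0.0013 0.002  0.0035] turn tool deg [-0.02  2.27  0.28]
shift in final frame [0.0011 0.002  0.0035]
```

View pics/k1.png

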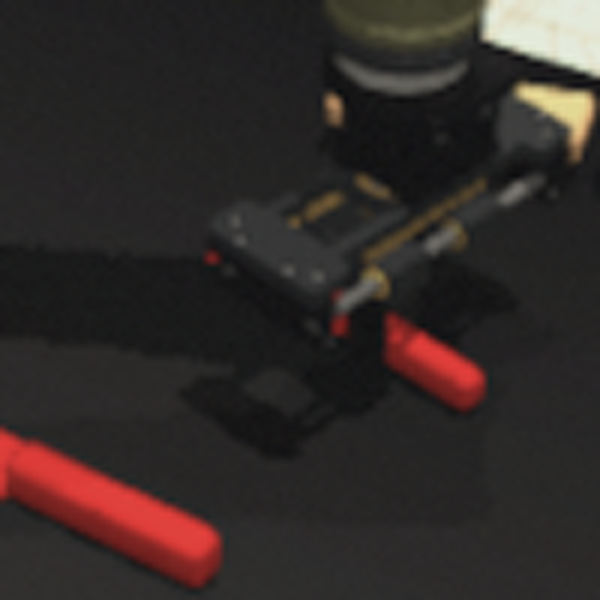

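Still about 4 mm above the bench, so I lower gently until contact and then open.

```bash
python3 -m pendant '[[[0,0,0],[0,0,0.003],1],[[0,0,0],[0,0,0],1]]'; python3 -m pendant '[[[0,0,0],[0,0,0.0015],1],[[0,0,0],[0,0,0],1]]'
```

```text
time: 17.1
position: [0.4533, 0.3248, 0.0062]
tool_rot: [-3.114, 0.374, 0.062]
ft_force: [0.5, 0.1, -1.4]
grip_width: 0.199
time: 17.35
position: [0.4534, 0.325, 0.0051]
tool_rot: [-3.113, 0.374, 0.062]
ft_force: [-1.5, -0.1, 3.2]
grip_width: 0.197
```

```bash
python3 -m pendant '[[[0,0,0],[0,0,0],-1],[[0,0,0],[0,0,0],-1],[[0,0,0],[0,0,0],-1],[[0,0,0],[0,0,0],-1],[[0,0,0],[0,0,-0.03],-1],[[0,2.3,0],[0,0,-0.05],-1],[[0,0,0],[0,0,-0.06],-1],[[0,0,0],[0,0,-0.06],-1]]'; python3 g.py .5590 -.1383 .22 177.1; python3 g.py .5590 -.1383 .22 -2.9
```

```text
time: 18.35
position: [0.456, 0.3238, 0.2063]
tool_rot: [-3.119, 0.374, 0.0]
ft_force: [0.1, 0.7, 0.3]
grip_width: 0.974
t 18.35 p [0.456  0.3238 0.2063] yaw -13.69 zdir [-0.e+00  2.e-04 -1.e+00] q [-1.1   0.14  0.48  1.72 -0.07  1.3  -2.42] F [0.1 0.7 0.3] grip 0.974
shift tool [ 0.2094  0.4246 -0.0138] turn tool deg [0.0000e+00 2.0000e-02 1.6921e+02]
shift in final frame [-0.1263 -0.4563 -0.0137]
t 18.35 p [0.456  0.3238 0.2063] yaw -13.69 zdir [-0.e+00  2.e-04 -1.e+00] q [-1.1   0.14  0.48  1.72 -0.07  1.3  -2.42] F [0.1 0.7 0.3] grip 0.974
shift tool [ 0.2094  0.4246 -0.0138] turn tool deg [-1.000e-02  0.000e+00 -1.079e+01]
shift in final frame [ 0.1263  0.4563 -0.0137]
```

```bash
python3 -m pendant '[[[0,0,-10.7],[0,0,-0.014],-1],[[0,0,0],[0.012,0.045,0],-1],[[0,0,0],[0.015,0.055,0],-1],[[0,0,0],[0.015,0.055,0],-1],[[0,0,0],[0.014,0.05,0],-1],[[0,0,0],[0.007,0.025,0],-1],[[0,0,0],[0,0,0],-1]]'; python3 sy.py l; python3 g.py .5590 -.1383 .22 -2.9;python3 - <<'E'
from h import *
crop("top","l",200,310,180,280,5,"l2")
E
```

```text
time: 19.23
position: [0.5076, 0.0884, 0.2187]
tool_rot: [-3.14, 0.09, -0.001]
ft_force: [-0.6, 0.5, -0.6]
grip_width: 0.999
[-0.0625  0.224   0.2187]
t 19.32 p [0.507  0.0921 0.2184] yaw -2.96 zdir [-2.e-04  9.e-04 -1.e+00] q [-0.87  0.02  0.65  1.81 -0.02  1.31 -1.83] F [-0.   0.4  2. ] grip 0.999
shift tool [ 0.0638  0.2274 -0.0018] turn tool deg [-0.05  0.01 -0.06]
shift in final frame [ 0.0636  0.2274 -0.0016]
```

View pics/scene_l.png

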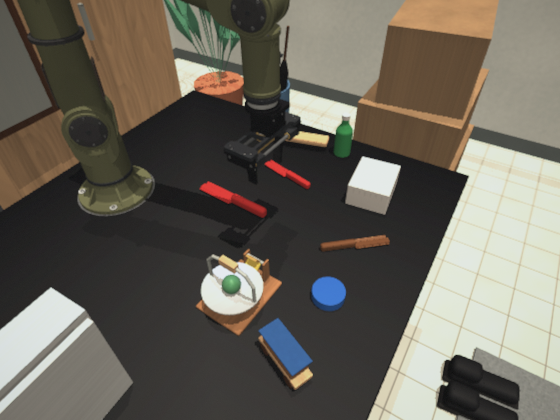

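View pics/top_l.png

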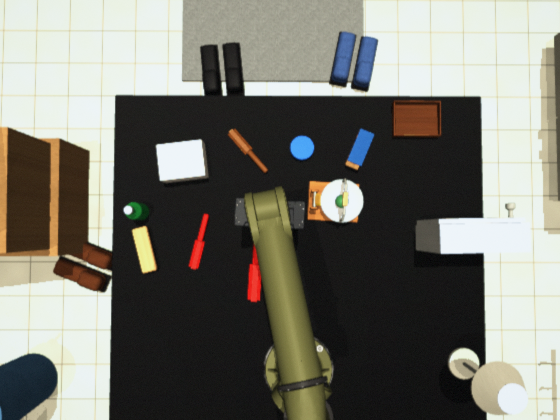

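```bash
python3 - <<'E'
from sy import *
for n in("top","scene"):
    d=load(n,"l");P=cloud(d);c=d["color"].astype(int)
    m=(c[...,0]>150)&(c[...,2]<.82*c[...,0])
    S=np.array([st(p) for p in P[m]]);k=(np.abs(S[:,0])<.05)&(np.abs(S[:,1])<.04)&(S[:,2]>.13)&(S[:,2]<.18);S=S[k]
    q=S[:,:2]-S[:,:2].mean(0);V=np.linalg.svd(q)[2][0];V*=np.sign(V[0])
    print(n,len(S),S.min(0),S.max(0),"mean",S.mean(0),"yaw rel stand",np.degrees(np.arctan2(V[1],V[0])).round(2))
im=load("top","l")["color"][175:227,315:370];cv2.imwrite("pics/l3.png",cv2.cvtColor(cv2.resize(im,None,fx=11,fy=11,interpolation=cv2.INTER_CUBIC),cv2.COLOR_RGB2BGR))
d=load("top","l")
T=lambda x,y,z:np.r_[Rs@np.array([x,y])+o,z]
for p in((-.022,-.008,.156),(-.022,.008,.156),(.022,-.008,.156),(.022,.008,.156),(-.064,0,.064),(.064,0,.064)):
    u,v=px(d,T(*p));print(p,round((u-315+.5)*11),round((v-175+.5)*11))
E
```

```text
top 72 [-0.0223 -0.0067  0.1463] [0.0244 0.0087 0.1629] mean [0.00074861 0.00112222 0.15583889] yaw rel stand 0.94
scene 136 [-0.0276 -0.009   0.1397] [0.024  0.0078 0.1581] mean [ 0.00160882 -0.00111029  0.15463088] yaw rel stand -2.97
(-0.022, -0.008, 0.156) 363 347
(-0.022, 0.008, 0.156) 306 344
(0.022, -0.008, 0.156) 371 190
(0.022, 0.008, 0.156) 314 187
(-0.064, 0, 0.064) 288 502
(0.064, 0, 0.064) 308 73
```

View pics/l3.png

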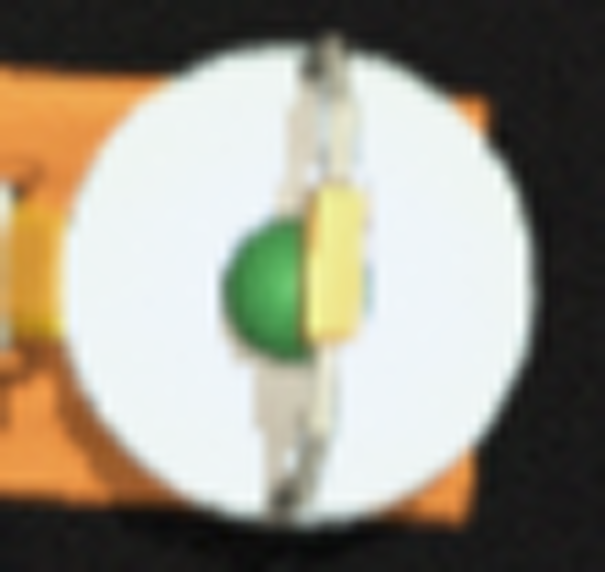

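```bash
python3 -m pendant '[[[0,0,0],[0.012,0.045,0],-1],[[0,0,0],[0.015,0.055,0],-1],[[0,0,0],[0.015,0.052,0],-1],[[0,0,0],[0.012,0.045,0],-1],[[0,0,0],[0.009,0.03,0],-1],[[0,0,0],[0,0,0],-1],[[0,0,0],[0,0,0],-1]]';  python3 g.py .5595 -.1383 .127 -2.9
```

```text
time: 20.2
position: [0.5587, -0.1364, 0.218]
tool_rot: [-3.14, 0.077, 0.001]
ft_force: [0.0, 0.5, 0.6]
grip_width: 1.0
t 20.2 p [ 0.5587 -0.1364  0.218 ] yaw -2.82 zdir [-7.0e-04  1.1e-03 -1.0e+00] q [-0.55  0.21  0.86  1.67 -0.17  1.33 -1.28] F [0.  0.5 0.6] grip 1.0
shift tool [0.001  0.0019 0.091 ] turn tool deg [-0.06  0.05  0.08]
shift in final frame [0.0009 0.0018 0.091 ]
```

```bash
python3 -m pendant '[[[0,0,0],[0.001,0.0018,0.03],-1],[[0,0,0],[0,0,0.03],-1],[[0,0,0],[0,0,0.02],-1],[[0,0,0],[0,0,0.01],-1],[[0,0,0],[0,0,0],-1]]';  python3 g.py .5595 -.1383 .127 -2.9; python3 sy.py m
```

```text
time: 20.82
position: [0.5592, -0.1402, 0.1283]
tool_rot: [-3.14, 0.081, 0.001]
ft_force: [-0.2, -0.1, 0.6]
grip_width: 1.0
t 20.82 p [ 0.5592 -0.1402  0.1283] yaw -2.95 zdir [-5.e-04  2.e-04 -1.e+00] q [-0.51  0.3   0.84  1.78 -0.24  1.17 -1.22] F [-0.2 -0.1  0.6] grip 1.0
shift tool [ 0.0002 -0.0019  0.0013] turn tool deg [-0.01  0.03 -0.05]
shift in final frame [ 0.0002 -0.0019  0.0013]
[ 0.0006 -0.0018  0.1283]
```

View pics/s_m.png

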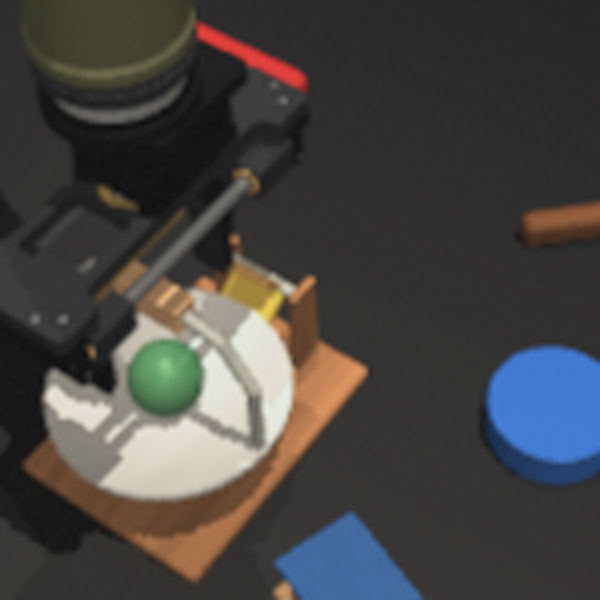

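```bash
python3 -m pendant '[[[0,0,0],[0,-0.0005,0.001],0.5],[[0,0,0],[0,0,0],0.5],[[0,0,0],[0,0,0],0.5],[[0,0,0],[0,0,0],0.5],[[0,0,0],[0,0,0],0.5],[[0,0,0],[0,0,0],0.5],[[0,0,0],[0,0,0],0.5],[[0,0,0],[0,0,0],0.5]]' 6;  python3 g.py .5595 -.1383 .127 -2.9; python3 -m pendant '[[[0,0,0],[0,0,0],0.7],[[0,0,0],[0,0,0],0.7],[[0,0,0],[0,0,0],1],[[0,0,0],[0,0,0],1],[[0,0,0],[0,0,0],1],[[0,0,0],[0,0,0],1]]' 6;  python3 g.py .5595 -.1383 .127 -2.9; python3 sy.py n
```

```text
time: 21.92
position: [0.5592, -0.1404, 0.1275]
tool_rot: [-3.14, 0.082, -0.0]
ft_force: [0.6, 0.1, 0.5]
grip_width: 0.268
t 21.93 p [ 0.5592 -0.1404  0.1275] yaw -3.0 zdir [ 0.  0. -1.] q [-0.51  0.3   0.84  1.78 -0.24  1.17 -1.22] F [0.6 0.1 0.5] grip 0.268
shift tool [ 0.0002 -0.0021  0.0005] turn tool deg [-0.  -0.  -0.1]
shift in final frame [ 0.0002 -0.0021  0.0005]
time: 22.68
position: [0.5592, -0.1402, 0.1275]
tool_rot: [-3.14, 0.082, 0.0]
ft_force: [-0.1, 2.3, 1.0]
grip_width: 0.186
t 22.68 p [ 0.5592 -0.1402  0.1275] yaw -2.99 zdir [-0.e+00  4.e-04 -1.e+00] q [-0.51  0.3   0.84  1.78 -0.24  1.17 -1.22] F [-0.1  2.3  1. ] grip 0.186
shift tool [ 0.0002 -0.0019  0.0005] turn tool deg [-0.02  0.   -0.09]
shift in final frame [ 0.0002 -0.0019  0.0005]
[ 0.0006 -0.0017  0.1275]
```

View pics/s_n.png

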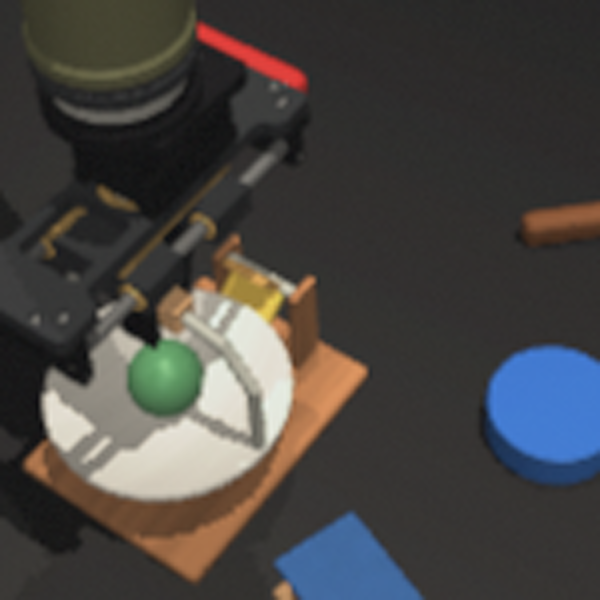

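```bash
python3 -m pendant '[[[0,0,0],[0,-0.0008,0],1],[[0,0,0],[0,-0.0007,0],1],[[0,0,0],[0,0,0],1],[[0,0,0],[0,0,0],1]]' 10; python3 -m pendant '[[[0,0,0],[0,0,0],1],[[0,0,0],[0,0,0],1],[[0,0,0],[0,0,0],1]]' 35; python3 g.py
```

```text
time: 23.28
position: [0.5592, -0.1396, 0.1275]
tool_rot: [3.14, -0.083, 0.0]
ft_force: [-1.4, -1.8, 0.7]
grip_width: 0.183
time: 23.65
position: [0.5593, -0.1394, 0.1275]
tool_rot: [3.14, -0.083, 0.0]
ft_force: [-1.1, -1.9, 1.2]
grip_width: 0.182
t 23.65 p [ 0.5593 -0.1394  0.1275] yaw -3.02 zdir [ 1.e-04 -6.e-04 -1.e+00] q [-0.51  0.3   0.84  1.78 -0.24  1.16 -1.22] F [-1.1 -1.9  1.2] grip 0.182
```

```bash
python3 -m pendant '[[[0,0,0],[0,0.0004,-0.001],1],[[0,0,0],[0,0,-0.002],1],[[0,0,0],[0,0,-0.003],1],[[0,0,0],[0,0,-0.004],1],[[0,0,0],[0,0,-0.004],1],[[0,0,0],[0,0,-0.003],1],[[0,0,0],[0,0,-0.002],1],[[0,0,0],[0,0,0],1]]'; python3 g.py; python3 sy.py o
```

```text
time: 24.65
position: [0.5594, -0.1393, 0.1467]
tool_rot: [-3.14, 0.082, -0.001]
ft_force: [-0.1, 0.3, -4.1]
grip_width: 0.184
t 24.65 p [ 0.5594 -0.1393  0.1467] yaw -3.0 zdir [ 4.e-04  1.e-04 -1.e+00] q [-0.52  0.28  0.85  1.76 -0.22  1.2  -1.24] F [-0.1  0.3 -4.1] grip 0.184
[ 0.0007 -0.0008  0.1467]
```

View pics/s_o.png

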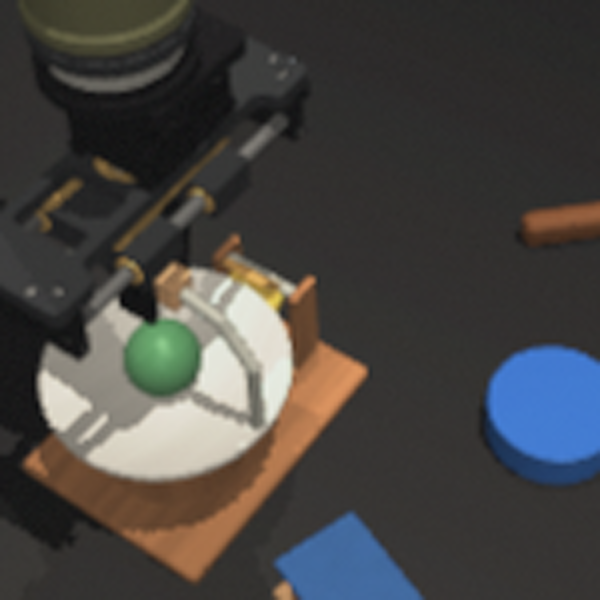

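The dish is off the stand, level, with the ball central and a 4 N load. I continue up.

```bash
python3 -m pendant '[[[0,0,0],[0,0,-0.003],1],[[0,0,0],[0,0,-0.006],1],[[0,0,0],[0,0,-0.009],1],[[0,0,0],[0,0,-0.011],1],[[0,0,0],[0,0,-0.012],1],[[0,0,0],[0,0,-0.012],1],[[0,0,0],[0,0,-0.011],1],[[0,0,0],[0,0,-0.009],1]]'; python3 -m pendant '[[[0,0,0],[0,0,-0.006],1],[[0,0,0],[0,0,-0.003],1],[[0,0,0],[0,0,0],1],[[0,0,0],[0,0,0],1]]';python3 g.py; python3 sy.py p
```

```text
time: 25.75
position: [0.5594, -0.1393, 0.2204]
tool_rot: [-3.14, 0.082, -0.001]
ft_force: [0.3, 0.5, -4.5]
grip_width: 0.176
time: 26.25
position: [0.5591, -0.1391, 0.2281]
tool_rot: [-3.14, 0.082, 0.001]
ft_force: [1.1, 0.2, -4.6]
grip_width: 0.178
t 26.25 p [ 0.5591 -0.1391  0.2281] yaw -2.99 zdir [-6.e-04  1.e-04 -1.e+00] q [-0.55  0.21  0.87  1.66 -0.16  1.35 -1.28] F [ 1.1  0.2 -4.6] grip 0.178
[ 0.0004 -0.0007  0.2281]
```

View pics/scene_p.png

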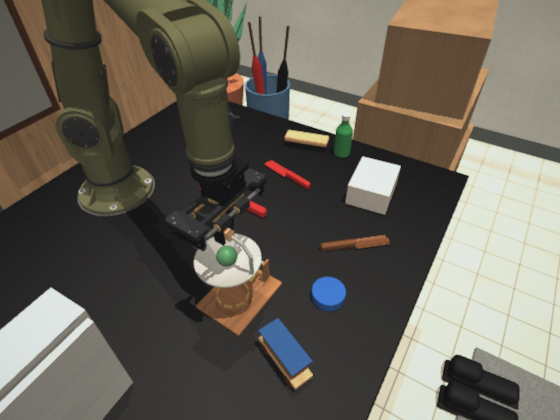

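```bash
python3 -m pendant '[[[0,0,-1],[0,0,0],1],[[0,0,-2],[0,0,0],1],[[0,0,-3],[0,0,0],1],[[0,0,-4],[0,0,0],1],[[0,0,-5],[0,0,0],1],[[0,0,-5],[0,0,0],1],[[0,0,-5],[0,0,0],1],[[0,0,-5],[0,0,0],1]]'; python3 -m pendant '[[[0,0,-5],[0,0,0],1],[[0,0,-5],[0,0,0],1],[[0,0,-5],[0,0,0],1],[[0,0,-5],[0,0,0],1],[[0,0,-5],[0,0,0],1],[[0,0,-5],[0,0,0],1],[[0,0,-5],[0,0,0],1],[[0,0,-5],[0,0,0],1]]'; python3 -m pendant '[[[0,0,-5],[0,0,0],1],[[0,0,-5],[0,0,0],1],[[0,0,-4],[0,0,0],1],[[0,0,-3],[0,0,0],1],[[0,0,-2],[0,0,0],1],[[0,0,-1],[0,0,0],1],[[0,0,0],[0,0,0],1],[[0,0,0],[0,0,0],1]]';python3 g.py .5591 -.1391 .228 87; python3 sy.py q;python3 - <<'E'
from h import *
crop("scene","q",160,340,150,330,3,"q1")
E
```

```text
time: 27.35
position: [0.5593, -0.1393, 0.2285]
tool_rot: [-3.053, -0.74, -0.0]
ft_force: [-0.1, -0.0, -4.1]
grip_width: 0.181
time: 28.35
position: [0.5592, -0.1393, 0.2284]
tool_rot: [-2.616, -1.739, 0.0]
ft_force: [0.3, 0.2, -5.0]
grip_width: 0.181
time: 29.35
position: [0.5593, -0.1392, 0.2285]
tool_rot: [2.279, 2.162, 0.0]
ft_force: [0.3, -0.9, -4.9]
grip_width: 0.178
t 29.35 p [ 0.5593 -0.1392  0.2285] yaw 86.99 zdir [ 1.e-04  1.e-04 -1.e+00] q [-0.4   0.18  0.68  1.65 -0.12  1.35  0.25] F [ 0.3 -0.9 -4.9] grip 0.178
shift tool [ 0.0001 -0.0002  0.0005] turn tool deg [ 0.   -0.   -0.01]
shift in final frame [ 0.0001 -0.0002  0.0005]
[ 0.0006 -0.0008  0.2285]
```

View pics/q1.png

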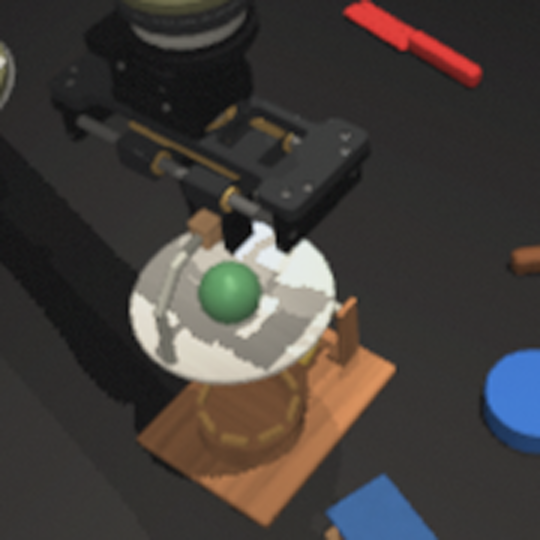

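View pics/top_q.png

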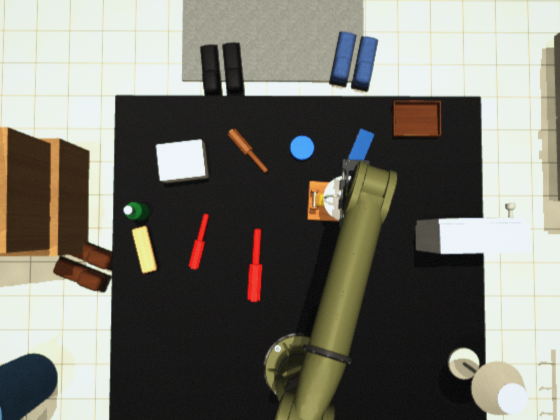

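```bash
python3 - <<'E'
from sy import *
d=load("scene","q");P=cloud(d);c=d["color"].astype(int)
S=np.array([st(p) for p in P.reshape(-1,3)]).reshape(P.shape)
box=(np.abs(S[...,0])<.085)&(np.abs(S[...,1])<.085)&(S[...,2]>.13)&(S[...,2]<.22)
g=box&(c[...,1]>c[...,0]*1.25)&(c[...,1]>c[...,2]*1.1)
q=S[g];A=np.c_[2*q,np.ones(len(q))];x=np.linalg.lstsq(A,(q**2).sum(1),rcond=None)[0];print("ball",x[:3].round(4),"r",np.sqrt(x[3]+x[:3]@x[:3]).round(4))
wh=box&(c.max(-1)-c.min(-1)<40)&(c.min(-1)>90)&(S[...,2]<.172);q=S[wh]
# sphere of inner floor centre => tilt
k=np.ones(len(q),bool)
for _ in range(5):
    # z=z0+ (r^2)/(2R) + ax+by
    B=np.c_[np.ones(len(q)),q[:,0],q[:,1],(q[:,:2]**2).sum(1)];f=np.linalg.lstsq(B[k],q[k,2],rcond=None)[0];r=q[:,2]-B@f;k=np.abs(r)<.004
print(k.sum(),"floor z",f[0].round(4),"tilt deg",np.degrees(f[1:3]).round(2),"R",1/(2*f[3]))
E
```

```text
ball [-0.0011 -0.0003  0.167 ] r 0.0256
2091 floor z 0.1487 tilt deg [-0.65  0.13] R 0.15138552799674407
```

Ball is at the middle, tilt is under 1° and the clip is still open, so I hand in.

```bash
python3 -c "
from bench import order
print(order.close_job())"
```

```text
the job is handed in; nothing more can be done
None
```

I handed the job in at about 29.5 s of the 64 s, still holding the dish up, turned a quarter turn.

**What I did:**
- I pushed the clip's yellow tail with the tip of the small red shoe horn until it reached its stop; the fingers never touched the clip. The horn then went back flat on the bench close to where it had been.
- I lifted the dish 10 cm straight up by its handle and then turned it 90°.

**Last checks:**
- **Turn:** the tool went from -3.0° to 87.0°.
- **Dish and ball:** the fitted tilt is about 0.7°. The ball is within about 1–2 mm of the middle.
- **Hold:** the load is about 4.9 N, close to the 4 N weight of dish and ball, with no slip seen.
- **Rest of the bench:** in the last pictures the key cabinet is closed and the other things look unmoved. The wrist force read at most about 8 N in my checks.

**Where the checks were weak or disagreed:**
- **Clip angle:** it could only be measured roughly. Depth readings gave about 0.87–0.91 rad and the push geometry about 1.0 rad, against 0.75 to clear the rim and a stop at 0.95. I took it as at its stop because the measured angle no longer changed while the push went on. In the final view the arm partly hides the clip, but what shows is still open.
- **Horn tilt:** the horn tilted about 2–3° in the grip while pushing. I corrected for this before laying it down.

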